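# Clamp the filter caps in the ratchet clamp

### The arm

A 6-joint arm with a two-finger parallel gripper is mounted at the origin on a cart in front of the work surface, level with it; the furniture and walls round the work are solid. World frame = base frame: x ahead of the robot, y to its left, z up, the work surface at z = 0. Lengths are in m, angles in rad, forces in N, time in s.
With the tool pointing down it reaches from about 0.425 to 0.95 m from the base axis. Payload 3.5 kg.
Tool frame: the origin (TCP) lies at the very end of the fingers, on their centre line; the grasp point (between the pads) lies 19 mm behind it (ctrl.tcp_to_grasp is the z of the grasp point in the tool frame, in m); z points along the fingers, y is the direction in which the jaws open and shut (so a half turn about z gives the same grasp; the last joint's range is limited). The gripper opens to 85 mm and grips with 20 to 120 N. Pads are 22 mm wide; open, the fingers measure 114 mm over their backs; the gripper's body (76 mm by 85 mm) begins 54 mm behind the grasp point. The pads swing forward as they close: fully open they stand 13 mm farther back than shut.
Start: joints at [0.951, 0.286, 1.577, -0, 1.279, -0.15], TCP at [0.306, 0.602, 0.231] pointing down, gripper open.
Joint ranges: [-2.77, 2.77], [-0.9, 2.22], [0.21, 2.48], [-1.53, 4.67], [0.24, 2.81], [-2.84, 2.84]. Speed limits (rad/s): [2.79, 2.79, 3.14, 3.14, 3.14, 3.14].

### API

Orientations are given as a unit quaternion [x, y, z, w].
In Python, from plant import ctrl gives the robot as it stands.
- The arm moves only by the tool drive_tool, never from a script. Its argument "motion" is a list that holds one entry, the list of rows, each a list of 5 numbers: the closure, from -1 (fully open) to 1 (shut), then the shift along the tool's x, y, z in mm, then the turn about the tool's z in degrees. In form: [[[grip, dx, dy, dz, yaw], ...]]. A call has exactly 8 rows; each row is the pose to reach, as a shift and turn from the pose commanded when the call began, along the tool's axes at that moment; what a row does not reach only later rows make up. A row lasts 1/12 s, in which the tool goes at most 41.7 mm and 7.16 degrees, less where a joint would pass 70% of its speed; a pose out of reach is approached as far as the arm can. A call with a gripper value outside its range is refused whole. The fingers move at their own pace and stop on an object; "grip_force" is the grip in N (left out, the last holds). Time passes only in rows, so rows that repeat a pose let the fingers close, or fill a call up. It gives the time, the measured TCP pose, the force and the opening at its end, in the units of the state.
- ctrl.get_state(): the state, without advancing time (a new reading comes with each control period).
- ctrl.read_camera(name): name is "scene" or "top" or "wrist"; returns the picture (480x640x3 uint8, red, green, blue); there is no depth.
- ctrl.camera_model(name): a dict with "fx", "fy", "cx", "cy" (pixels), "R" (3x3) and "t" (3): a world point X has camera coordinates R X + t. Camera axes: x right, y down, z forward; pixel columns grow to the right and rows downward; lengths in m; the calibration is good to about 2 mm. The wrist camera is an equidistant fisheye: a pixel r from the principal point sees the ray r / f radians off the axis. A picture is of the moment at which its call begins: read the wrist's pose just before it. camera_model takes no time and is no camera call; for the wrist camera it gives the pose at the moment of the call.
- ctrl.sign_off(): hands the job in, once; it reports no verdict.
Trained networks look in the newest picture that a camera, given by its name, has taken for a name from the list of things; names that differ only in an ending like _2 or _b are one class to them, and where a whole thing is asked for, a point or a joint stands for the part that bears it (a point fixed in the world has none). Each returns a list of dicts, best first, with "confidence" (0 to 1); they miss things now and then, are a little off and sometimes report something else, mostly with a low value. They report only what shows in the picture. A call takes as long as a camera call. They do not tell look-alikes from the thing itself.
- ctrl.silhouettes(target, camera): "mask" (480x640 bool, what is visible of it) and "extent" ([left, top, right, bottom] in pixels, round what is visible of it).
- ctrl.mark_of(target, camera): "position" ([column, row] in pixels: a listed point, or the origin of a listed thing).
The state is a dict: "time": time; "qpos": joint angles; "dq": joint speeds; "joint_efforts": joint torques, N m; "eef_pos": TCP position; "tcp_rot": TCP orientation; "contact_force": force on the tool from outside, world axes, zero at the start; "wrist_torque": the same for the moment, N m; "opening": opening from 0.0 (shut) to 1.0 (fully open).
Only numpy, scipy, OpenCV 4.12 (cv2) and the standard library are available. Lean on these libraries where they do the work, as an engineer would, in place of code of your own. Each camera call takes 0.05 s, during which the arm holds its last target. There are 200 camera calls.

### The job

Get the filter caps ready for a membrane change: flip the clamp's pawl up out of the ratchet wheel so that it stays up, and wind the crank backwards (clockwise seen from above) until the clamp bar is fully open. Slide every cap that is there across the bench, standing up and never lifted, into the lane between bar and fence so that it sits wholly alongside them, in any order. Then flip the pawl back down onto the wheel and wind the crank the other way until the bar holds the caps snugly against the fence and the pawl keeps it there; leave the other things where they are.

Things in the scene. Friction and masses are not known exactly. Their poses are not given: they have to be found in the camera images.
- cap_clamp: Bench clamp, fixed: aluminium fence and clamp bar with a lane between, grey gearbox with ratchet wheel. Origin: bench height, closed end of the lane, on the line where clamped caps stand. x from bar to fence (about away from the robot), y along the lane to its closed end. Fence: inner face x = +25 mm, 32 mm high. End stop beam: inner face y = 0, x = -166 to +39 mm, 32 mm high.
- lane_mouth (a point): Point at x = 0, y = -150 mm of the clamp, bench height: where the straight faces of fence and bar end. Beyond it both flare outwards to y = -173 mm (85 mm wide there with the bar open). The lane is open at this end; three caps fill it. Its floor is a plate 2 mm high, with a gentle ramp up from the bench at y = -184 to -150 mm. Same axes as the clamp.
- clamp_bar (a joint): Travel of the clamp bar along the clamp's x, in m: 0 = fully open (64 mm between bar and fence), growing as it closes: gap = 64 mm - travel, so 0.014 just touches 50 mm caps; end at 0.032. Bar 12 mm thick, top 33 mm above the bench; geared to the wheel, 2.2 mm a radian. It starts nearly closed, with a gap smaller than a cap.
- ratchet_wheel (a joint): Wheel angle in rad, growing counter-clockwise from above = bar closing; 0 = bar open, about 6.4 = bar on the caps. Disc 88 mm across, ten stub teeth on top; a tooth is 0.63 rad, 1.4 mm of bar. Pawl down: it turns only counter-clockwise, clicking, and runs back at most one tooth until the pawl catches. Pawl up: it turns both ways and stays where left.
- wheel_axis (a point): On the wheel's upright axis at the tops of the teeth, 48 mm above the bench (clamp x = -116, y = -85 mm). The gearbox under it is 98 mm square, 30 mm high.
- crank_knob (a point): On the black upright crank grip, 125 mm above the bench: grip 14 mm thick, 65 to 140 mm above the bench, spins freely on its pin, 36 mm from the wheel axis. Grip it high: the flipped-up pawl reaches 111 mm up beside it. Turning takes under 2 N at the grip until the bar meets the caps, then resistance rises quickly; 6 N more is plenty.
- pawl (a joint): Angle of the pawl in rad: 0 = down in the teeth (clicks up to about 0.35 as teeth pass under it), 1.8 = flipped right over, up and away from the wheel. It falls by its own weight to the nearer end; balance near 0.7.
- pawl_pivot (a point): On the pawl's level pivot axis (along the clamp's y), 66 mm above the bench, at clamp x = -76 mm, y = 0, beside the ball. The bracket that carries it stands at clamp y = -16 to -28 mm, 73 mm high.
- pawl_knob (a point): Centre of the black 15 mm ball on the pawl's thin lever, 40 mm from the pivot axis, at clamp y = 0. Pawl down: ball 26 mm to the -x side of the pivot, 97 mm above the bench; flipped up: 36 mm to the +x side, 84 mm up. It can be pushed over with closed fingertips, along the clamp's +x to flip it up, -x to put it down.
- cap_1: White ribbed filter cap standing on the bench, 50 mm across, 44 mm high (upper 10 mm 43 mm across), 28 g, origin at the centre of its underside, z up; may be absent.
- cap_2: White ribbed filter cap standing on the bench, 50 mm across, 44 mm high (upper 10 mm 43 mm across), 28 g, origin at the centre of its underside, z up; may be absent.
- cap_3: White ribbed filter cap standing on the bench, 50 mm across, 44 mm high (upper 10 mm 43 mm across), 28 g, origin at the centre of its underside, z up; may be absent.
- beaker: Bystander: small glass beaker, 59 mm across, 71 mm high, origin at the centre of its underside.
- sample_bottle: Bystander: white sample bottle, 49 mm across, 98 mm high, origin at the centre of its underside.
- fitting: Bystander: small white hose fitting, 32 x 32 x 12 mm, lying on the bench, origin at the centre of its underside.
Things that resemble listed ones, but are neither listed nor needed, are in the scene too. What is shaped like the cap_2 but green is not meant.

How it is judged:
By the outcome, as a careful person would: the job done as asked, in the order asked, and still so for the second after the job is handed in, with the robot touching nothing.
Of cap_1, cap_2, cap_3 only 2 to 3 are there at a start; the rules pass over those that are not, and their reading is None.
At some moment in a run one of cap_1, cap_2, cap_3 may be knocked a few centimetres aside while the robot is not near it.
Once in a run the grip may slacken for a moment while it holds something.
It also fails if it takes over 210 s, if anything falls off the work surface, if the arm or the gripper's body presses on something with over 40 N, if the wrist force passes 120 N, or if a joint passes its speed limit or range.

## Working session

There is one attempt and no reset: what is moved stays moved. The work goes in short steps, Python scripts to look and compute and a tool call to move; the robot and the scene stay as the last step left them, time stands still between calls to the robot, and variables do not carry over. Pictures are saved under pics/ and viewed, on a budget of 14 in all, crops included, one or two more only if the job needs it, and the job is handed in when it is done.

Besides the shell and the picture viewer there is one more tool, called as a command line: name --argument value ..., lists and objects as JSON in quotes. drive_tool: Moves the arm, as the interface text tells. Its arguments: {"type":"object","properties":{"motion":{"type":"array","items":{"type":"array","items":{"type":"array","items":{"type":"number"}}}},"grip_force":{"type":"number"}},"required":["motion"]}

```bash
ls; mkdir -p pics; cat > h.py <<'E'
import numpy as np, cv2
from plant import ctrl
from scipy.spatial.transform import Rotation as Rn
def snap(cam,fn=None):
    im=ctrl.read_camera(cam)
    if fn: cv2.imwrite('pics/'+fn,im[:,:,::-1])
    return im
def ray(cam,px):
    m=ctrl.camera_model(cam);R=np.array(m['R']);t=np.array(m['t'])
    u=(px[0]-m['cx'])/m['fx'];v=(px[1]-m['cy'])/m['fy']
    if cam=='wrist':
        r=np.hypot(u,v);d=np.array([np.sin(r)*u/max(r,1e-9),np.sin(r)*v/max(r,1e-9),np.cos(r)])
    else: d=np.array([u,v,1.])
    return -R.T@t, R.T@d
def at_z(cam,px,z):
    o,d=ray(cam,px); return o+d*(z-o[2])/d[2]
def proj(cam,X):
    m=ctrl.camera_model(cam);p=np.array(m['R'])@X+np.array(m['t'])
    if cam=='wrist':
        r=np.hypot(p[0],p[1]);th=np.arctan2(r,p[2]);p=np.array([p[0]/r*th,p[1]/r*th,1])
    return np.array([m['fx']*p[0]/p[2]+m['cx'],m['fy']*p[1]/p[2]+m['cy']])
E
cat > a.py <<'E'
from h import *
np.set_printoptions(precision=4,suppress=True)
s=ctrl.get_state();print(s['time'],s['eef_pos'],s['tcp_rot'],s['opening'])
Z=dict(cap_clamp=0,lane_mouth=0,wheel_axis=.048,crank_knob=.125,pawl_pivot=.066,pawl_knob=.097,cap_1=0,beaker=0,sample_bottle=0,fitting=0)
for cam in('top','scene'):
    snap(cam,cam+'0.png')
    print(cam,-np.array(ctrl.camera_model(cam)['R']).T@ctrl.camera_model(cam)['t'])
    for n,z in Z.items():
        for d in ctrl.mark_of(n,cam)[:5]:
            print(n,round(d['confidence'],2),np.round(d['position'],1),at_z(cam,d['position'],z)[:2])
E
python3 a.py
```

```text
pics
0.0 [0.3052 0.6013 0.2299] [ 0.2327  0.9725 -0.0011 -0.0004] 0.9977128306786528
top [ 0.3027 -0.4059  1.0787]
cap_clamp 0.91 [213.5 191.9] [ 0.5106 -0.218 ]
cap_clamp 0.56 [388.1 188.6] [ 0.522  -0.5927]
lane_mouth 0.63 [281.6 193.6] [ 0.5085 -0.3631]
wheel_axis 0.85 [250.  245.9] [ 0.3914 -0.3023]
wheel_axis 0.2 [297.5 247.5] [ 0.3888 -0.3984]
crank_knob 0.53 [255.6 227.1] [ 0.4203 -0.32  ]
pawl_pivot 0.56 [204.6 226.7] [ 0.4275 -0.2136]
cap_1 0.85 [359.1 232.8] [ 0.4253 -0.5295]
cap_1 0.83 [387.6 272.9] [ 0.3399 -0.5901]
cap_1 0.82 [332.6 187.6] [ 0.5228 -0.4725]
cap_1 0.68 [294.9 247. ] [ 0.3938 -0.3925]
cap_1 0.66 [250.5 309.6] [ 0.2617 -0.3008]
beaker 0.74 [394.4 189. ] [ 0.5212 -0.6064]
sample_bottle 0.88 [411.5 231.6] [ 0.4288 -0.6424]
fitting 0.51 [320.8 279.8] [ 0.3246 -0.4479]
scene [ 0.0829 -1.0753  0.5331]
cap_clamp 0.56 [322.  219.8] [ 0.5183 -0.2159]
lane_mouth 0.82 [349.  258.5] [ 0.4953 -0.3818]
wheel_axis 0.48 [302.6 276.4] [ 0.3593 -0.4579]
crank_knob 0.5 [301.9 199.8] [ 0.417  -0.3317]
pawl_pivot 0.7 [282.7 203.3] [ 0.4219 -0.2213]
pawl_knob 0.61 [427.7 323. ] [ 0.4385 -0.6925]
pawl_knob 0.54 [276.2 192.9] [ 0.4055 -0.2287]
cap_1 0.91 [303.6 272.7] [ 0.3934 -0.3866]
cap_1 0.9 [358.2 309.3] [ 0.432  -0.5265]
cap_1 0.82 [227.5 271.5] [ 0.2639 -0.3191]
cap_1 0.73 [386.4 279.6] [ 0.5231 -0.4747]
cap_1 0.57 [327.5 353.1] [ 0.3368 -0.5966]
beaker 0.95 [427.7 322.8] [ 0.5179 -0.607 ]
sample_bottle 0.79 [399.3 353.2] [ 0.4357 -0.6449]
fitting 0.56 [286.8 304.5] [ 0.3269 -0.4608]
```

View pics/top0.png

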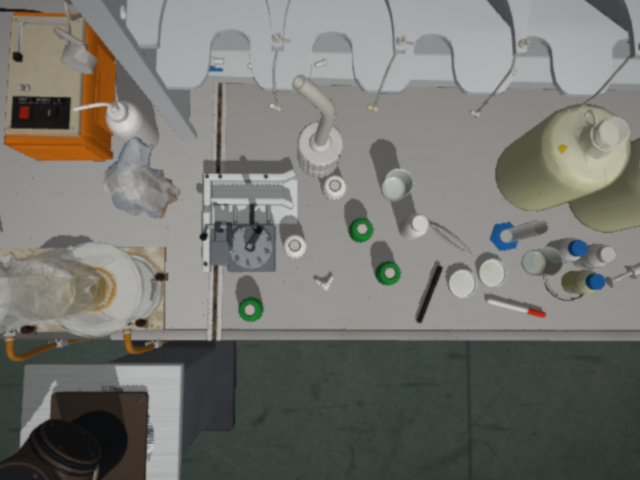

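View pics/scene0.png

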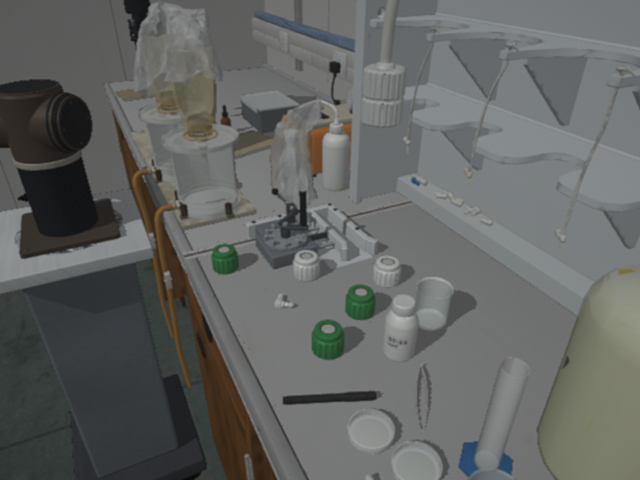

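Two white caps show: top (333,187) and (295,246). The three green ones are look-alikes. The lane is empty, with the bar nearly shut. A tall bagged vessel stands at the left, between the start pose and the clamp, so I'll check the heights and the clamp in detail.

```bash
cat > b.py <<'E'
from h import *
np.set_printoptions(precision=3,suppress=True)
for xy in [(0.31,0.02),(0.31,.1),(.31,.2),(.5,-.08)]:
    for z in (0,.2,.3,.4,.5,.6): print(xy,z,proj('top',[*xy,z]).round(),proj('scene',[*xy,z]).round())
from scipy.optimize import least_squares
def tri(a,b):
    f=lambda X:np.r_[proj('top',X)-a,proj('scene',X)-b]
    r=least_squares(f,[.4,-.2,.1]);return r.x,r.fun
print('hang',tri((320,158),(385,120)))
print('bagfront',tri((140,165),(295,120)))
# clamp fit
obs=[('top',(213.5,191.9),(0,0,0)),('top',(281.6,193.6),(0,-.15,0)),('top',(250,245.9),(-.116,-.085,.048)),('top',(204.6,226.7),(-.076,0,.066)),
('scene',(322,219.8),(0,0,0)),('scene',(349,258.5),(0,-.15,0)),('scene',(282.7,203.3),(-.076,0,.066)),('scene',(276.2,192.9),(-.102,0,.097))]
def T(p,l): c,s=np.cos(p[2]),np.sin(p[2]);return np.array([p[0]+c*l[0]-s*l[1],p[1]+s*l[0]+c*l[1],l[2]])
f=lambda p:np.concatenate([proj(c,T(p,l))-px for c,px,l in obs])
r=least_squares(f,[.51,-.218,0],loss='soft_l1');print(r.x,r.fun.round(1))
p=r.x
for l in [(0,0,0),(-.116,-.085,.048),(-.102,0,.097),(.025,0,.032),(.025,-.15,.032),(-.166,0,.032),(.039,0,.032)]: print(l,T(p,l),proj('top',T(p,l)),proj('scene',T(p,l)))
print('crank',tri((255.6,227.1),(301.9,199.8)))
a=cv2.imread('pics/top0.png')[160:290,190:320];b=cv2.imread('pics/scene0.png')[160:290,240:400]
a=cv2.resize(a,(360,360),interpolation=3);b=cv2.resize(b,(440,360),interpolation=3)
cv2.imwrite('pics/c0.png',np.hstack([a,b]))
E
python3 b.py
```

```text
(0.31, 0.02) 0 [ 96. 286.] [205. 196.]
(0.31, 0.02) 0.2 [ 49. 285.] [194. 117.]
(0.31, 0.02) 0.3 [ 16. 284.] [188.  71.]
(0.31, 0.02) 0.4 [-27. 283.] [181.  20.]
(0.31, 0.02) 0.5 [-85. 282.] [173. -36.]
(0.31, 0.02) 0.6 [-168.  280.] [ 165. -100.]
(0.31, 0.1) 0 [ 57. 286.] [197. 184.]
(0.31, 0.1) 0.2 [  0. 285.] [186. 108.]
(0.31, 0.1) 0.3 [-39. 284.] [179.  64.]
(0.31, 0.1) 0.4 [-90. 283.] [173.  16.]
(0.31, 0.1) 0.5 [-160.  282.] [165. -38.]
(0.31, 0.1) 0.6 [-260.  280.] [157. -97.]
(0.31, 0.2) 0 [  8. 285.] [188. 170.]
(0.31, 0.2) 0.2 [-60. 284.] [177.  97.]
(0.31, 0.2) 0.3 [-108.  283.] [170.  56.]
(0.31, 0.2) 0.4 [-170.  282.] [163.  11.]
(0.31, 0.2) 0.5 [-255.  281.] [156. -39.]
(0.31, 0.2) 0.6 [-376.  279.] [148. -94.]
(0.5, -0.08) 0 [148. 196.] [291. 197.]
(0.5, -0.08) 0.2 [113. 175.] [288. 118.]
(0.5, -0.08) 0.3 [ 90. 160.] [287.  71.]
(0.5, -0.08) 0.4 [ 59. 141.] [285.  20.]
(0.5, -0.08) 0.5 [ 17. 116.] [284. -36.]
(0.5, -0.08) 0.6 [-41.  80.] [ 282. -100.]
hang (array([ 0.514, -0.436,  0.292]), array([ 1.226, -2.157, -2.462,  0.449]))
bagfront (array([ 0.509, -0.125,  0.207]), array([-1.631,  3.888,  5.31 , -0.607]))
[ 0.508 -0.217 -0.007] [-0.5  1.3  1.8  0.8 -0.5  0.   1.6 -2.2 -3.9  1.2  1.4 -5.   3.5 -1.9
 -2.1 -2.4]
(0, 0, 0) [ 0.508 -0.217  0.   ] [213.013 193.152] [318.109 221.003]
(-0.116, -0.085, 0.048) [ 0.391 -0.301  0.048] [249.476 245.919] [284.362 230.939]
(-0.102, 0, 0.097) [ 0.406 -0.216  0.097] [202.761 235.871] [274.137 190.544]
(0.025, 0, 0.032) [ 0.533 -0.217  0.032] [210.73  178.348] [328.159 206.203]
(0.025, -0.15, 0.032) [ 0.532 -0.367  0.032] [283.124 179.655] [361.917 237.223]
(-0.166, 0, 0.032) [ 0.342 -0.216  0.032] [207.863 270.44 ] [247.16  224.318]
(0.039, 0, 0.032) [ 0.547 -0.217  0.032] [210.936 171.721] [333.69  204.966]
crank (array([ 0.422, -0.32 ,  0.118]), array([ 0.131, -0.322, -0.349,  0.038]))
```

View pics/c0.png

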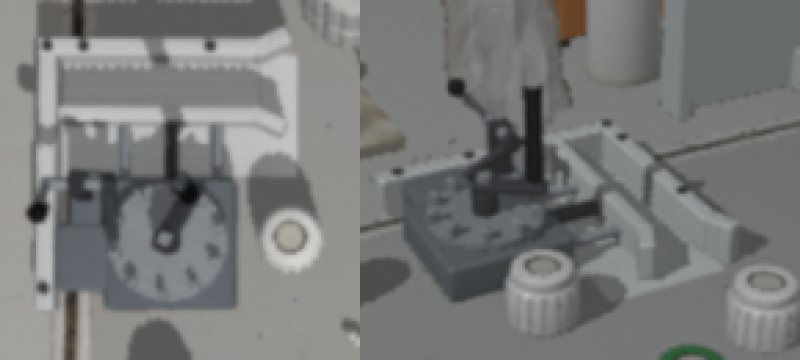

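```bash
python3 - <<'E'
import cv2,numpy as np
a=cv2.imread('pics/top0.png')[60:220,270:370];b=cv2.imread('pics/scene0.png')[0:160,340:440]
f=lambda i:cv2.resize(i,(400,600),interpolation=3)
cv2.imwrite('pics/hang.png',np.hstack([f(a),f(b)]))
E
```

```text
(no output)
```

View pics/hang.png

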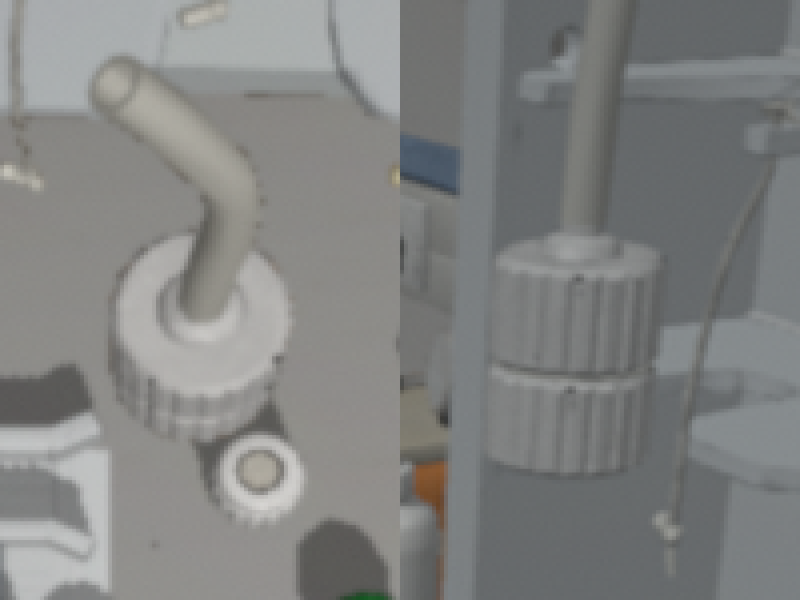

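```bash
python3 - <<'E'
from h import *
from scipy.optimize import least_squares
np.set_printoptions(precision=3,suppress=True)
def tri(a,b):
    f=lambda X:np.r_[proj('top',X)-a,proj('scene',X)-b]
    r=least_squares(f,[.4,-.2,.1]);return r.x,r.fun
X,e=tri((321.3,146),(385,67.5));print(X,e)
print('radius',21.8/np.array(ctrl.camera_model('top')['fx'])*(1.079-X[2]))
for z in np.arange(.2,.42,.02): print(z,proj('scene',[X[0],X[1],z]).round(1),proj('top',[X[0],X[1],z]).round(1))
for xy in [(.523,-.473),(.3935,-.39)]:
  for z in (0,.044): print(xy,z,proj('top',[*xy,z]).round(1),proj('scene',[*xy,z]).round(1))
E
```

```text
[ 0.509 -0.435  0.373] [ 0.967 -1.643 -1.981  0.379]
radius 0.030225049452238917
0.2 [375.5 174.1] [318.1 172.4]
0.22 [376.3 163. ] [318.5 169.8]
0.24 [377.1 151.7] [318.9 167. ]
0.26 [377.9 140.1] [319.4 164. ]
0.27999999999999997 [378.7 128.1] [319.8 160.9]
0.29999999999999993 [379.6 115.9] [320.3 157.7]
0.31999999999999995 [380.5 103.2] [320.8 154.3]
0.33999999999999997 [381.4  90.3] [321.3 150.7]
0.35999999999999993 [382.4  76.9] [321.9 147. ]
0.3799999999999999 [383.4  63.2] [322.5 143. ]
0.3999999999999999 [384.4  49. ] [323.1 138.8]
(0.523, -0.473) 0 [332.8 187.5] [385.9 279.1]
(0.523, -0.473) 0.044 [334.1 183.2] [387.7 259.6]
(0.3935, -0.39) 0 [293.7 247.2] [304.4 273.6]
(0.3935, -0.39) 0.044 [293.4 245.3] [304.1 254.2]
```

drive_tool --motion '[[[-1,0,0,-40,7],[-1,0,0,-80,14],[-1,0,0,-120,21],[-1,0,0,-160,28],[-1,0,0,-200,35],[-1,0,0,-235,42],[-1,0,0,-270,49],[-1,0,0,-270,53.5]]]'

```text
time: 1.77
eef_pos: [0.3057, 0.6021, 0.5123]
tcp_rot: [0.648, 0.762, 0.008, -0.001]
contact_force: [-0.2, 0.9, 2.2]
opening: 1.001
```

```bash
cat > st.py <<'E'
from h import *
np.set_printoptions(precision=4,suppress=True)
s=ctrl.get_state();R=Rn.from_quat(s['tcp_rot']).as_matrix()
print(s['time'],'p',np.array(s['eef_pos']),'q',np.array(s['qpos']),'F',np.array(s['contact_force']).round(1),'op',round(s['opening'],3))
print('toolx',R[:,0],'ang',np.degrees(np.arctan2(R[1,1],R[0,1])))
E
python3 st.py
```

```text
1.7667 p [0.3057 0.6021 0.5123] q [ 0.951   0.2229  1.1555 -0.0001  1.7474  0.7891] F [-0.2  0.9  2.2] op 1.001
toolx [-0.1612  0.9869  0.0112] ang 9.270100073883446
```

```bash
cat > mv.py <<'E'
# python3 mv.py x y z ang  -> shift in tool axes from measured pose
import sys; from h import *
s=ctrl.get_state();R=Rn.from_quat(s['tcp_rot']).as_matrix();p=np.array(s['eef_pos'])
a=np.degrees(np.arctan2(R[1,1],R[0,1]));t=np.array([float(v) for v in sys.argv[1:4]])
d=(t-p)*1000;c,n=np.cos(np.radians(a)),np.sin(np.radians(a))
print('dx %.1f dy %.1f dz %.1f'%(-n*d[0]+c*d[1],c*d[0]+n*d[1],-d[2]),'yaw',round((a-float(sys.argv[4])+180)%360-180,2) if len(sys.argv)>4 else '','dist',np.linalg.norm(d).round(),'F',np.round(s['contact_force'],1),'p',p.round(4),'a',a.round(2),'op',round(s['opening'],3),'t',round(s['time'],2))
E
python3 mv.py .47 .32 .5 -44
```

```text
dx -304.9 dy 116.7 dz 12.3 yaw 53.27 dist 327.0 F [-0.2  0.9  2.2] p [0.3057 0.6021 0.5123] a 9.27 op 1.001 t 1.77
```

drive_tool --motion '[[[-1,-300,115,0,53],[-1,-300,115,0,53],[-1,-300,115,0,53],[-1,-300,115,0,53],[-1,-300,115,0,53],[-1,-300,115,0,53],[-1,-300,115,0,53],[-1,-300,115,0,53]]]'

```text
time: 2.43
eef_pos: [0.47, 0.3223, 0.5015]
tcp_rot: [0.92, 0.392, 0.0, 0.0]
contact_force: [0.5, 0.6, -0.3]
opening: 0.999
```

```bash
python3 st.py; python3 mv.py .46 0 .5 -90.4
```

```text
2.4333 p [0.47   0.3223 0.5015] q [ 0.4235 -0.0181  1.4347 -0.001   1.7245  1.1882] F [ 0.5  0.6 -0.3] op 0.999
toolx [0.6924 0.7215 0.0001] ang -43.819278318827024
dx -239.5 dy 215.9 dz 1.5 yaw 46.58 dist 322.0 F [ 0.5  0.6 -0.3] p [0.47   0.3223 0.5015] a -43.82 op 0.999 t 2.43
```

drive_tool --motion '[[[-1,-240,215,0,46.6],[-1,-240,215,0,46.6],[-1,-240,215,0,46.6],[-1,-240,215,0,46.6],[-1,-240,215,0,46.6],[-1,-240,215,0,46.6],[-1,-240,215,0,46.6],[-1,-240,215,0,46.6]]]'

```text
time: 3.1
eef_pos: [0.4594, 0.0004, 0.5016]
tcp_rot: [1.0, -0.002, 0.0, 0.0]
contact_force: [0.5, -0.2, -0.1]
opening: 1.0
```

```bash
python3 st.py; python3 mv.py .40 -.24 .38 -90.4
```

```text
3.1 p [0.4594 0.0004 0.5016] q [-0.2201 -0.2713  1.6594 -0.0008  1.7526  1.3549] F [ 0.5 -0.2 -0.1] op 1.0
toolx [ 1.     -0.0044  0.0008] ang -90.25170462800651
dx -58.3 dy 240.7 dz 121.6 yaw 0.15 dist 276.0 F [ 0.5 -0.2 -0.1] p [4.594e-01 4.000e-04 5.016e-01] a -90.25 op 1.0 t 3.1
```

drive_tool --motion '[[[1,-10,40,0,0],[1,-20,80,10,0],[1,-30,120,30,0],[1,-40,160,60,0],[1,-50,200,90,0],[1,-58,240,120,0],[1,-58,240,120,0],[1,-58,240,120,0]]]'

```text
time: 3.77
eef_pos: [0.3995, -0.2394, 0.3756]
tcp_rot: [1.0, -0.003, -0.004, -0.002]
contact_force: [0.2, -0.3, -0.4]
opening: -0.003
```

```bash
python3 st.py; cat > c.py <<'E'
from h import *
from scipy.optimize import least_squares
np.set_printoptions(precision=4,suppress=True)
s=ctrl.get_state()
D=[([0.951,.286,1.577],[.3052,.6013,.2299]),([.951,.2229,1.1555],[.3057,.6021,.5123]),([.4235,-.0181,1.4347],[.47,.3223,.5015]),([-.2201,-.2713,1.6594],[.4594,.0004,.5016]),(s['qpos'][:3],s['eef_pos'])]
def f(k):
    h,L1,L2,r0,c,o,o2=k;out=[]
    for q,p in D:
        x,y=p[0],p[1];rad=x*np.cos(q[0])+y*np.sin(q[0]);lat=-x*np.sin(q[0])+y*np.cos(q[0])
        out+=[h+L1*np.cos(q[1]+o2)+L2*np.cos(q[1]+q[2]+o)-p[2],r0+L1*np.sin(q[1]+o2)+L2*np.sin(q[1]+q[2]+o)-rad,lat-c]
    return np.array(out)
r=least_squares(lambda k:np.r_[f(k),(k[5:]*1e-3)],[0,.4,.4,0,.1,0,0]);print(r.x,abs(r.fun).max())
for cam in('top','scene','wrist'): snap(cam,cam+'1.png')
for n,z in dict(wheel_axis=.048,crank_knob=.125,pawl_pivot=.066,pawl_knob=.097,cap_1=0,cap_clamp=0).items():
    for d in ctrl.mark_of(n,'wrist')[:5]: print(n,round(d['confidence'],2),np.round(d['position'],1),at_z('wrist',d['position'],z)[:2])
a=cv2.imread('pics/scene1.png')[0:300,200:500]
cv2.imwrite('pics/v1.png',np.hstack([cv2.resize(a,(400,400)),cv2.resize(cv2.imread('pics/wrist1.png')[40:440,120:520],(400,400))]))
E
python3 c.py
```

```text
3.7667 p [ 0.3995 -0.2394  0.3756] q [-0.7573 -0.2609  1.8716 -0.0017  1.5396  0.8192] F [ 0.2 -0.3 -0.4] op -0.003
toolx [ 1.     -0.0056 -0.0075] ang -90.32517875793272
[-0.0077  0.4503  0.5756 -0.0035  0.1007  0.0513  0.0027] 0.0012092380259445257
wheel_axis 0.72 [373.2 198.2] [ 0.3902 -0.3076]
wheel_axis 0.24 [300.9 165.4] [ 0.4327 -0.2132]
crank_knob 0.67 [396.3 178.1] [ 0.4272 -0.321 ]
crank_knob 0.55 [370.  199.9] [ 0.4024 -0.2924]
crank_knob 0.47 [564.7 169.6] [ 0.4496 -0.546 ]
crank_knob 0.37 [409.6 112.7] [ 0.4998 -0.3338]
pawl_pivot 0.86 [307.  166.7] [ 0.4331 -0.2215]
pawl_knob 0.94 [306.  193.4] [ 0.4046 -0.221 ]
cap_1 0.98 [426.3 191. ] [ 0.3942 -0.394 ]
cap_1 0.69 [485.  108.4] [ 0.5232 -0.4824]
cap_1 0.69 [534.8 228.8] [ 0.3391 -0.5934]
cap_1 0.67 [511.1 167.5] [ 0.4367 -0.5336]
cap_clamp 0.66 [302.9 109.2] [ 0.5079 -0.2138]
```

View pics/v1.png

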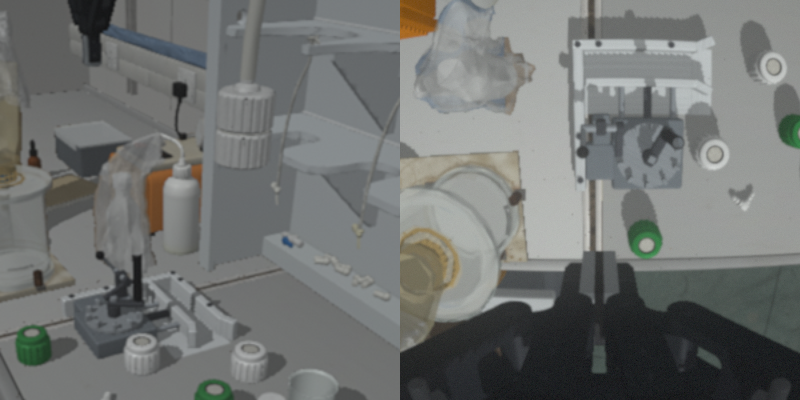

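Wrist view: pawl ball, wheel, crank and caps agree with the fit to within a few mm. A nozzle hangs over the lane mouth at about (0.51,-0.435), from z 0.29 to 0.37, so I need the size of the robot's wrist.

```bash
python3 - <<'E'
import sys;from h import *
np.set_printoptions(precision=1,suppress=True)
p=np.array(ctrl.get_state()['eef_pos'])
for dz in (0,.073,.16,.2,.25,.3,.35,.4): print(dz,proj('scene',p+[0,0,dz]),proj('top',p+[0,0,dz]))
for z in (0,.1,.2,.3,.4): print('base',z,proj('scene',np.array([0,0,z])))
a=cv2.imread('pics/scene1.png')[0:300,0:400];b=cv2.imread('pics/top1.png')[180:480,0:400]
cv2.imwrite('pics/arm.png',np.hstack([cv2.imread('pics/scene1.png')[0:300,0:400],b]))
E
```

```text
0 [269.1  45.8] [177.3 216.3]
0.073 [266.9  -1.3] [162.9 207.7]
0.16 [263.9 -63.8] [140.7 194.4]
0.2 [262.4 -95.1] [127.8 186.7]
0.25 [ 260.4 -137. ] [108.6 175.2]
0.3 [ 258.3 -182.1] [ 84.5 160.9]
0.35 [ 256.  -230.9] [ 53.6 142.4]
0.4 [ 253.5 -283.8] [ 12.4 117.8]
base 0 [ 69.6 227.1]
base 0.1 [ 56.8 185.9]
base 0.2 [ 42.6 140.2]
base 0.3 [26.8 89.2]
base 0.4 [ 9. 32.]
```

View pics/arm.png

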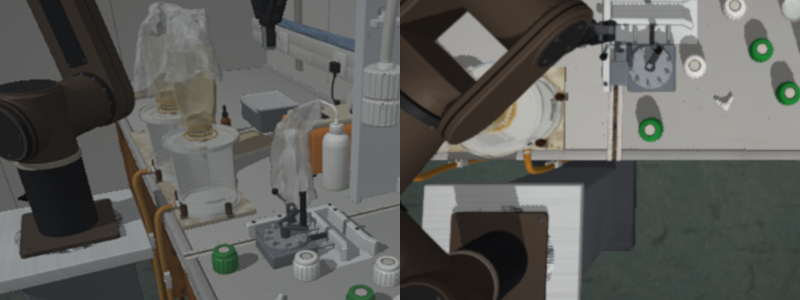

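drive_tool --motion '[[[1,-12,-12,35,0],[1,-24,-25,75,0],[1,-24,-25,115,0],[1,-24,-25,155,0],[1,-24,-25,190,0],[1,-24,-25,220,0],[1,-24,-25,220,0],[1,-24,-25,220,0]]]'

```text
time: 4.88
eef_pos: [0.3776, -0.211, 0.1607]
tcp_rot: [1.0, 0.0, -0.001, -0.001]
contact_force: [-0.3, 0.8, 0.6]
opening: 0.0
```

```bash
cat > d.py <<'E'
from h import *
np.set_printoptions(precision=4,suppress=True)
snap('wrist','w2.png')
for n,z in dict(wheel_axis=.048,crank_knob=.125,pawl_pivot=.066,pawl_knob=.097,cap_clamp=0).items():
    for d in ctrl.mark_of(n,'wrist')[:2]: print(n,round(d['confidence'],2),np.round(d['position'],1),at_z('wrist',d['position'],z)[:2])
E
python3 d.py; python3 mv.py .376 -.214 .092 -90.4
```

```text
wheel_axis 0.97 [442.1 221.1] [ 0.3903 -0.304 ]
crank_knob 0.84 [521.4 194.4] [ 0.4249 -0.3239]
pawl_pivot 0.84 [334.7 166.9] [ 0.4304 -0.2229]
pawl_knob 0.87 [328.7 212.1] [ 0.4069 -0.2181]
cap_clamp 0.7 [326.   63.1] [ 0.5101 -0.2182]
dx -3.2 dy 1.2 dz 71.7 yaw 0.39 dist 72.0 F [-0.8  0.  -0.8] p [ 0.3792 -0.2128  0.1637] a -90.01 op -0.002 t 5.18
```

drive_tool --motion '[[[1,-3,0,36,0.4],[1,-3,0,71,0.4],[1,-3,0,71,0.4],[1,12,0,71,0.4],[1,25,0,71,0.4],[1,38,0,71,0.4],[1,50,0,71,0.4],[1,56,0,71,0.4]]]'

```text
time: 5.85
eef_pos: [0.4363, -0.2128, 0.0925]
tcp_rot: [1.0, -0.003, 0.001, 0.001]
contact_force: [-0.7, -0.2, 0.2]
opening: -0.001
```

```bash
python3 mv.py .375 -.214 .21 -90.4
```

```text
dx -61.3 dy 1.6 dz -117.5 yaw 0.01 dist 132.0 F [-0.7 -0.2  0.2] p [ 0.4363 -0.2128  0.0925] a -90.39 op -0.001 t 5.85
```

drive_tool --motion '[[[1,0,0,-40,0],[1,0,0,-80,0],[0,0,0,-120,0],[0,-4,36,-128,0],[0,-8,72,-128,0],[0,-12,109,-128,0],[0,-12,109,-128,0],[0,-12,109,-128,0]]]'

```text
time: 6.52
eef_pos: [0.4209, -0.3222, 0.2192]
tcp_rot: [1.0, -0.005, 0.0, 0.0]
contact_force: [0.3, 0.8, 0.5]
opening: 0.499
```

```bash
cat > e.py <<'E'
from h import *
from scipy.optimize import least_squares
np.set_printoptions(precision=4,suppress=True)
def tri(O):
    f=lambda X:np.concatenate([proj(c,X)-a for c,a in O]); r=least_squares(f,[.42,-.3,.1]);return r.x,r.fun.round(1)
for cam in('wrist','scene','top'):
    snap(cam,'k_'+cam+'.png')
    for n,z in dict(crank_knob=.125,pawl_knob=.084,wheel_axis=.048,cap_1=0).items():
        for d in ctrl.mark_of(n,cam)[:4]: print(cam,n,round(d['confidence'],2),np.round(d['position'],1),at_z(cam,d['position'],z)[:2])
a=cv2.imread('pics/k_scene.png')[0:300,200:450];b=cv2.imread('pics/k_wrist.png')
cv2.imwrite('pics/k.png',np.hstack([cv2.resize(a,(400,480)),cv2.resize(b[60:420,100:540],(400,327*480//327))]))
E
python3 e.py;python3 mv.py .4235 -.322 .112 -90.4
```

```text
wrist crank_knob 0.94 [312.7 244.2] [ 0.4207 -0.3152]
wrist pawl_knob 0.68 [181.  173.7] [ 0.466  -0.2116]
wrist wheel_axis 0.58 [299.5 251. ] [ 0.3905 -0.3014]
wrist cap_1 0.86 [468.4 110. ] [ 0.522  -0.4693]
wrist cap_1 0.82 [540.3 276.4] [ 0.3396 -0.5837]
wrist cap_1 0.64 [387.6 231.2] [ 0.3953 -0.3886]
wrist cap_1 0.58 [306.1 341.2] [ 0.2663 -0.3035]
scene crank_knob 0.72 [301.4 197.4] [ 0.4204 -0.3221]
scene pawl_knob 0.51 [301.9 193.3] [ 0.4634 -0.2291]
scene wheel_axis 0.61 [283.2 231.7] [ 0.3881 -0.303 ]
scene cap_1 0.96 [386.3 279.3] [ 0.5235 -0.4738]
scene cap_1 0.95 [326.8 353. ] [ 0.3359 -0.5959]
scene cap_1 0.88 [227.4 269.8] [ 0.2654 -0.3136]
scene cap_1 0.68 [318.6 220.3] [ 0.5103 -0.2146]
top wheel_axis 0.68 [250.7 245.1] [ 0.393  -0.3037]
top cap_1 0.92 [333.  188.5] [ 0.5208 -0.4734]
top cap_1 0.87 [360.6 235.4] [ 0.4197 -0.5327]
top cap_1 0.86 [249.3 310.4] [ 0.26   -0.2983]
top cap_1 0.69 [294.5 246.1] [ 0.3958 -0.3917]
dx 2.3 dy 1.2 dz 106.3 yaw -0.01 dist 106.0 F [0.4 0.4 0.2] p [ 0.4213 -0.3208  0.2183] a -90.41 op 0.5 t 7.27
```

View pics/k.png

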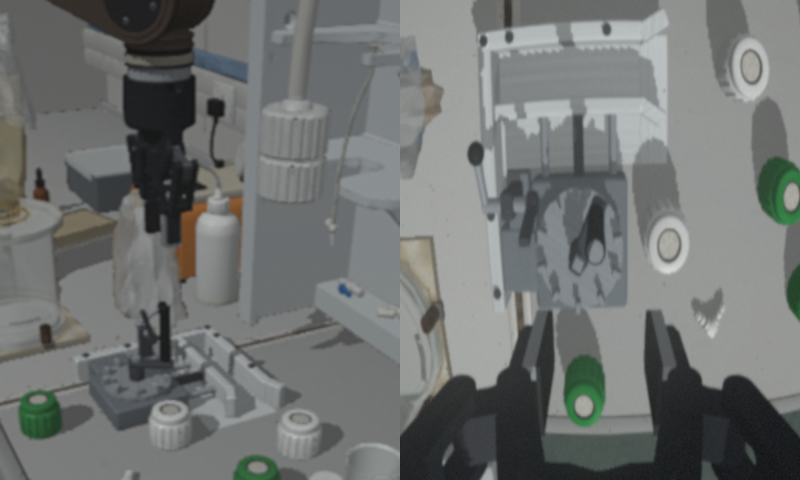

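Wrist view: the pawl's ball now lies over on the +x side at (475,153), so the pawl is up. The crank grip is at (595,245). Scene view: the brown wrist housing begins just above the black coupling.

```bash
python3 - <<'E'
from h import *
np.set_printoptions(precision=1,suppress=True)
p=np.array(ctrl.get_state()['eef_pos'])
for dz in (0,.05,.073,.12,.14,.16,.18,.2,.22,.25,.27,.3): 
    a=proj('scene',p+[0,0,dz]);b=proj('scene',p+[.05,0,dz]);print(dz,a,'crop',(a-[200,0])*1.6,'px/50mm',b[0]-a[0])
print((proj('scene',np.array([.509,-.435,.29]))-[200,0])*1.6)
E
python3 - <<'E'
import cv2
a=cv2.imread('pics/k_scene.png')[0:200,170:450];cv2.imwrite('pics/k2.png',cv2.resize(a,(784,560),interpolation=3))
E
```

```text
0 [300.7 150.2] crop [161.2 240.3] px/50mm 24.83107987885427
0.05 [300.3 122.8] crop [160.4 196.5] px/50mm 25.607094221062994
0.073 [300.  109.6] crop [160.1 175.4] px/50mm 25.980587806837548
0.12 [299.6  81.4] crop [159.3 130.3] px/50mm 26.77873919402782
0.14 [299.4  68.9] crop [159.  110.2] px/50mm 27.13345111304767
0.16 [299.1  56. ] crop [158.6  89.6] px/50mm 27.497687463895545
0.18 [298.9  42.8] crop [158.3  68.5] px/50mm 27.871837131920074
0.2 [298.7  29.2] crop [157.9  46.7] px/50mm 28.256310468577283
0.22 [298.4  15.2] crop [157.5  24.4] px/50mm 28.651540793501397
0.25 [298.1  -6.5] crop [156.9 -10.4] px/50mm 29.26556448785965
0.27 [297.8 -21.5] crop [156.5 -34.4] px/50mm 29.689748878241915
0.3 [297.4 -44.8] crop [155.9 -71.8] px/50mm 30.349597595419425
[287.1 195.3]
```

View pics/k2.png

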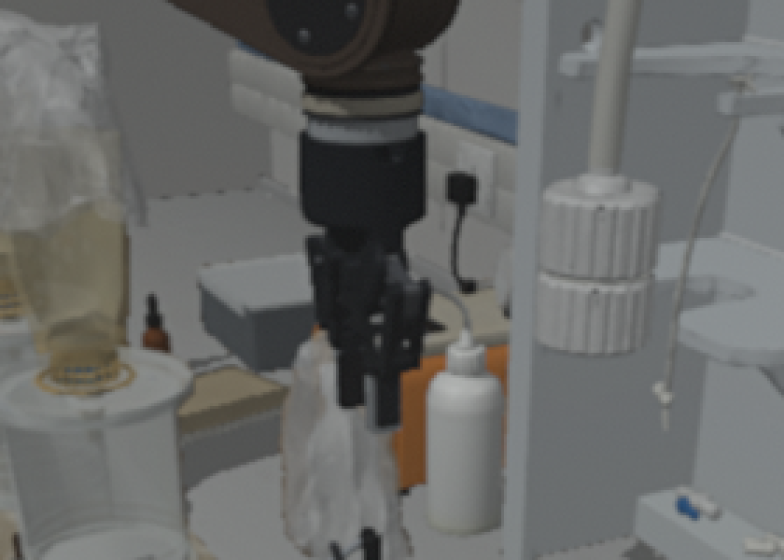

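```bash
python3 - <<'E'
from h import *
np.set_printoptions(precision=1,suppress=True)
p=np.array(ctrl.get_state()['eef_pos']);print(ctrl.get_state()['qpos'])
m=ctrl.camera_model('wrist');print('cam',(-np.array(m['R']).T@m['t']-p)*1000)
im=cv2.imread('pics/k_top.png')[100:260,90:330]
im=cv2.resize(im,None,fx=3.3,fy=3.3,interpolation=3)
for dz in (0,.12,.175,.2,.27,.32):
    a=proj('top',p+[0,0,dz]);b=proj('top',p+[.05,0,dz]);u=(a-[90,100])*3.3;print(dz,a,u,'px/50mm',np.hypot(*(b-a))*3.3)
    cv2.circle(im,tuple(int(v) for v in u),3,(0,0,255),-1)
for z in (.29,.373): cv2.circle(im,tuple(int(v) for v in (proj('top',np.array([.509,-.435,z]))-[90,100])*3.3),3,(255,0,0),-1)
cv2.imwrite('pics/k3.png',im)
E
```

```text
[-0.8 -0.   1.9 -0.   1.2  0.7]
cam [ 73.6   0.6 142.3]
0 [251.2 219.8] [532.  395.2] px/50mm 95.85111701741745
0.12 [243.3 208.5] [505.7 358. ] px/50mm 110.89119856675562
0.175 [238.7 202. ] [490.7 336.7] px/50mm 119.48367096588791
0.2 [236.4 198.7] [483.  325.8] px/50mm 123.84544987532497
0.27 [228.8 188. ] [458.1 290.6] px/50mm 137.94470430148397
0.32 [222.3 178.7] [436.4 259.9] px/50mm 150.15397360269571
```

View pics/k3.png

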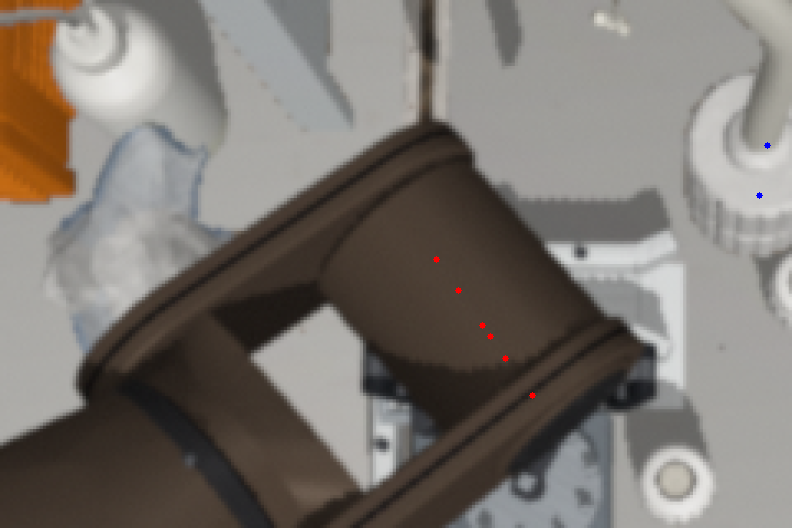

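The wrist is a fork about 110 mm wide, so the nozzle restricts tool positions near the lane mouth and I'll work around it from the open sides. First, the crank.

drive_tool --motion '[[[0,1,-2,40,0],[0,1,-2,80,0],[0,1,-2,105,0],[0,1,-2,105,0],[1,1,-2,105,0],[1,1,-2,105,0],[1,1,-2,105,0],[1,1,-2,105,0]]]' --grip_force 30

```text
time: 7.93
eef_pos: [0.4233, -0.3201, 0.1159]
tcp_rot: [1.0, -0.004, 0.001, 0.002]
contact_force: [0.0, -0.1, 1.0]
opening: 0.154
```

```bash
python3 st.py; python3 - <<'E'
import numpy as np
# circle rows: knob from angle a0 clockwise, step 22.5deg; tool dx=+X, dy=-Y
a0=-27
for k in range(1,17):
    a=np.radians(a0-22.5*k);b=np.radians(a0);print(k,np.round(36*(np.cos(a)-np.cos(b)),1),np.round(-36*(np.sin(a)-np.sin(b)),1))
E
```

```text
7.9333 p [ 0.4233 -0.3201  0.1159] q [-0.8386  0.0954  2.024  -0.0002  1.0177  0.7395] F [ 0.  -0.1  1. ] op 0.154
toolx [ 1.     -0.0072  0.003 ] ang -90.41498700379604
1 -8.7 11.0
2 -21.0 17.9
3 -34.9 19.5
4 -48.4 15.7
5 -59.5 7.0
6 -66.3 -5.2
7 -68.0 -19.2
8 -64.2 -32.7
9 -55.5 -43.7
10 -43.2 -50.6
11 -29.3 -52.2
12 -15.7 -48.4
13 -4.7 -39.7
14 2.2 -27.5
15 3.8 -13.5
16 0.0 -0.0
```

drive_tool --motion '[[[1,-4,6,0,0],[1,-8.7,11,0,0],[1,-14.5,15,0,0],[1,-21,17.9,0,0],[1,-27.9,19.4,0,0],[1,-34.9,19.5,0,0],[1,-41.9,18.1,0,0],[1,-48.4,15.7,0,0]]]'

```text
time: 8.6
eef_pos: [0.3749, -0.335, 0.1157]
tcp_rot: [1.0, -0.004, 0.002, 0.0]
contact_force: [4.8, 5.2, 6.6]
opening: 0.157
```

```bash
cat > w.py <<'E'
from h import *
np.set_printoptions(precision=4,suppress=True)
s=ctrl.get_state();p=np.array(s['eef_pos']);c=np.array([.390,-.303]);d=p[:2]-c
print('t',round(s['time'],2),'p',p,'F',np.round(s['contact_force'],1),'op',round(s['opening'],3),'knob r %.1f ang %.1f'%(np.hypot(*d)*1e3,np.degrees(np.arctan2(d[1],d[0]))))
E
python3 w.py
```

```text
t 8.6 p [ 0.3749 -0.335   0.1157] F [4.8 5.2 6.6] op 0.157 knob r 35.3 ang -115.3
```

drive_tool --motion '[[[1,-11.1,-8.7,0,0],[1,-17.9,-20.9,0,0],[1,-19.6,-34.9,0,0],[1,-15.8,-48.4,0,0],[1,-7.1,-59.4,0,0],[1,5.2,-66.3,0,0],[1,19.1,-67.9,0,0],[1,32.7,-64.1,0,0]]]'

```text
time: 9.27
eef_pos: [0.4074, -0.2699, 0.1157]
tcp_rot: [1.0, -0.003, -0.0, 0.0]
contact_force: [-2.6, 1.8, 9.8]
opening: 0.157
```

```bash
python3 w.py
```

```text
t 9.27 p [ 0.4074 -0.2699  0.1157] F [-2.6  1.8  9.8] op 0.157 knob r 37.4 ang 62.3
```

drive_tool --motion '[[[1,11,8.7,0,0],[1,17.9,20.9,0,0],[1,19.5,34.9,0,0],[1,15.7,48.4,0,0],[1,7,59.4,0,0],[1,-5.3,66.3,0,0],[1,-19.2,67.9,0,0],[1,-32.7,64.1,0,0]]]'

```text
time: 9.93
eef_pos: [0.375, -0.3351, 0.1157]
tcp_rot: [1.0, -0.005, 0.002, 0.0]
contact_force: [6.4, 5.2, 7.3]
opening: 0.155
```

```bash
python3 w.py; python3 - <<'E'
from h import *
snap('top','o1.png')
r=ctrl.silhouettes('clamp_bar','top')
for d in r[:2]: print(d['confidence'],d['extent'])
E
```

```text
t 9.93 p [ 0.375  -0.3351  0.1157] F [6.4 5.2 7.3] op 0.155 knob r 35.5 ang -115.1
0.54 [208.6, 205.8, 292.5, 218.5]
0.15 [204.8, 169.2, 299.2, 270.4]
```

```bash
python3 - <<'E'
from h import *
print(at_z('top',(250,206),.033),at_z('top',(250,218.5),.033), at_z('top',(250,178.5),.033))
for x in (.508-.039,.508-.051,.508+.025): print(x,proj('top',np.array([x,-.29,.033])))
im=cv2.imread('pics/o1.png')[:,240:258].mean(2).mean(1);print(np.round(im[168:226]).astype(int))
E
```

```text
[ 0.47549899 -0.29944513  0.033     ] [ 0.44941683 -0.29988267  0.033     ] [ 0.53330649 -0.29847539  0.033     ]
0.46900000000000003 [245.3584966  209.06448598]
0.457 [245.25562914 214.81583302]
0.533 [245.90342982 178.59712202]
[101 100 100 101 104 120 145 154 156 159 160 149 124 110 111 129 141 145
 148 150 150 144 133 116  95  76  62  56  53  51  52  53  53  52  49  47
  46  44  45  47  50  52  54  55  56  56  57  58  59  60  60  61  62  62
  63  63  64  64]
```

```bash
python3 - <<'E'
from h import *
a=snap('wrist','o_w.png');b=snap('scene','o_s.png')
for c in('wrist','scene'):
    for d in ctrl.silhouettes('clamp_bar',c)[:2]: print(c,d['confidence'],d['extent'])
B=cv2.resize(b[170:290,240:390,::-1],(400,320),interpolation=3)
A=cv2.resize(a[0:320,120:520,::-1],(400,320),interpolation=3)
cv2.imwrite('pics/o2.png',np.hstack([A,B]))
E
```

```text
wrist 0.71 [141.0, 85.8, 409.8, 146.7]
scene 0.86 [306.9, 211.9, 338.5, 262.4]
```

View pics/o2.png

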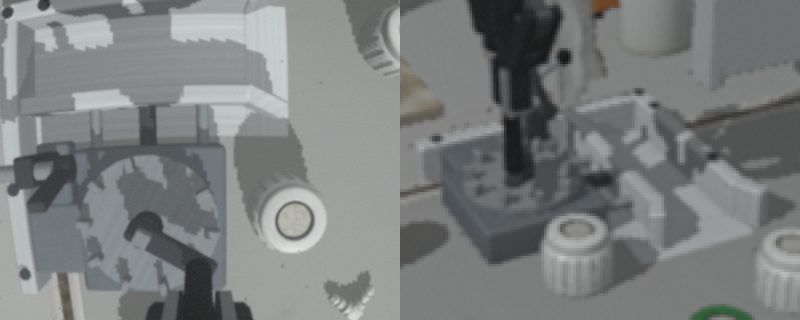

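```bash
python3 - <<'E'
from h import *
for px in [(270,88),(270,105),(270,112),(270,38),(270,10)]: print(px,at_z('wrist',px,.033)[:2])
im=cv2.imread('pics/o_w.png')[:,265:275].mean(2).mean(1);print(np.round(im[:125]).astype(int))
print(ctrl.get_state()['contact_force'])
E
```

```text
(270, 88) [ 0.47522461 -0.30528716]
(270, 105) [ 0.46477337 -0.3051702 ]
(270, 112) [ 0.46049303 -0.30511032]
(270, 38) [ 0.50681714 -0.30539611]
(270, 10) [ 0.52542513 -0.30529822]
[113 105  97  94  95  96  96  96  95  95  96  96  96  96 100 114 128 135
 137 138 137 137 138 138 139 139 139 141 142 144 143 142 140 141 140 138
 137 138 138 139 140 142 142 144 144 143 143 140 138 139 139 140 140 140
 140 140 142 141 141 140 140 140 140 140 139 139 140 141 140 140 140 139
 139 139 140 142 142 140 140 138 137 136 136 137 137 133 134 138 139 139
 139 138 136 136 134 133 135 134 135 136 136 133 125 117 111 102  88  79
  77  77  78  77  78  77  76  75  76  76  77  80  81  81  81  81  81]
[1.45591831 3.31604693 9.34638826]
```

drive_tool --motion '[[[1,-6,-3.7,0,0],[1,-11.1,-8.7,0,0],[1,-15.2,-14.4,0,0],[1,-17.9,-20.9,0,0],[1,-19.4,-27.8,0,0],[1,-19.6,-34.9,0,0],[1,-18.3,-41.9,0,0],[1,-15.8,-48.4,0,0]]]'

```text
time: 10.9
eef_pos: [0.359, -0.2875, 0.1158]
tcp_rot: [1.0, -0.003, 0.001, 0.003]
contact_force: [-0.6, -3.1, 6.0]
opening: 0.155
```

```bash
python3 w.py
```

```text
t 10.9 p [ 0.359  -0.2875  0.1158] F [-0.6 -3.1  6. ] op 0.155 knob r 34.6 ang 153.4
```

drive_tool --motion '[[[1,3.8,-5.8,0,0],[1,8.7,-11,0,0],[1,14.5,-15.1,0,0],[1,21,-17.9,0,0],[1,27.9,-19.4,0,0],[1,34.9,-19.5,0,0],[1,41.9,-18.2,0,0],[1,48.5,-15.7,0,0]]]'

```text
time: 11.57
eef_pos: [0.4078, -0.2704, 0.1158]
tcp_rot: [1.0, -0.004, 0.001, 0.0]
contact_force: [-1.2, 2.3, 9.3]
opening: 0.157
```

```bash
python3 w.py
```

```text
t 11.57 p [ 0.4078 -0.2704  0.1158] F [-1.2  2.3  9.3] op 0.157 knob r 37.1 ang 61.3
```

```bash
cat > arc.py <<'E'
import sys,numpy as np
a0,st,n=map(float,sys.argv[1:4])
print([[1]+[float(np.round(v,1)) for v in (36*(np.cos(np.radians(a0+st*k))-np.cos(np.radians(a0))),-36*(np.sin(np.radians(a0+st*k))-np.sin(np.radians(a0))))]+[0,0] for k in range(1,int(n)+1)])
E
python3 arc.py 63 -7.5 8;python3 arc.py 3 -7.5 8;python3 arc.py -57 -7.5 8
```

```text
[[1, 4.0, 2.4, 0, 0], [1, 7.7, 5.3, 0, 0], [1, 11.0, 8.7, 0, 0], [1, 13.8, 12.5, 0, 0], [1, 16.1, 16.6, 0, 0], [1, 17.9, 21.0, 0, 0], [1, 19.1, 25.5, 0, 0], [1, 19.6, 30.2, 0, 0]]
[[1, -0.1, 4.7, 0, 0], [1, -0.7, 9.4, 0, 0], [1, -2.0, 13.9, 0, 0], [1, -3.9, 18.2, 0, 0], [1, -6.3, 22.3, 0, 0], [1, -9.2, 26.0, 0, 0], [1, -12.6, 29.3, 0, 0], [1, -16.3, 32.1, 0, 0]]
[[1, -4.1, 2.3, 0, 0], [1, -8.5, 4.0, 0, 0], [1, -13.0, 5.2, 0, 0], [1, -17.7, 5.8, 0, 0], [1, -22.4, 5.7, 0, 0], [1, -27.1, 5.0, 0, 0], [1, -31.6, 3.7, 0, 0], [1, -36.0, 1.9, 0, 0]]
```

drive_tool --motion '[[[1,4,2.4,0,0],[1,7.7,5.3,0,0],[1,11,8.7,0,0],[1,13.8,12.5,0,0],[1,16.1,16.6,0,0],[1,17.9,21,0,0],[1,19.1,25.5,0,0],[1,19.6,30.2,0,0]]]'

```text
time: 12.23
eef_pos: [0.4278, -0.3017, 0.1158]
tcp_rot: [1.0, -0.004, 0.002, 0.001]
contact_force: [1.8, 2.0, 7.4]
opening: 0.15
```

```bash
python3 w.py; python3 - <<'E'
from h import *
a=snap('wrist','o_w2.png')
for d in ctrl.silhouettes('clamp_bar','wrist')[:2]:
    l,t,r,b=d['extent'];print(d['confidence'],d['extent'])
    m=d['mask']; c=int((l+r)/2)
    for cc in (c-40,c,c+40):
        rr=np.where(m[:,cc])[0]; print(cc,rr.min(),rr.max(),at_z('wrist',(cc,rr.min()),.033)[:2],at_z('wrist',(cc,rr.max()),.033)[:2])
E
```

```text
t 12.23 p [ 0.4278 -0.3017  0.1158] F [1.8 2.  7.4] op 0.15 knob r 37.8 ang 2.0
0.87 [188.1, 182.4, 455.8, 226.9]
281 181 206 [ 0.47162213 -0.27923616] [ 0.4559966  -0.27880736]
321 182 227 [ 0.47070191 -0.30366011] [ 0.44232044 -0.30351185]
361 181 205 [ 0.47130329 -0.32814805] [ 0.45627747 -0.32839893]
```

drive_tool --motion '[[[1,-0.1,4.7,0,0],[1,-0.7,9.4,0,0],[1,-2,13.9,0,0],[1,-3.9,18.2,0,0],[1,-3.9,18.2,0,0],[1,-3.9,18.2,0,0],[1,-3.9,18.2,0,0],[1,-3.9,18.2,0,0]]]'

```text
time: 13.0
eef_pos: [0.4247, -0.3173, 0.1157]
tcp_rot: [1.0, -0.004, 0.003, -0.002]
contact_force: [5.3, 8.0, 8.9]
opening: 0.156
```

```bash
python3 w.py
```

```text
t 13.0 p [ 0.4247 -0.3173  0.1157] F [5.3 8.  8.9] op 0.156 knob r 37.5 ang -22.4
```

drive_tool --motion '[[[1,-1,2,0,0],[1,-2.4,4.1,0,0],[1,-2.4,4.1,0,0],[1,-2.4,4.1,0,0],[1,-2.4,4.1,0,0],[1,-2.4,4.1,0,0],[1,-2.4,4.1,0,0],[1,-2.4,4.1,0,0]]]'

```text
time: 13.67
eef_pos: [0.4229, -0.3207, 0.1158]
tcp_rot: [1.0, -0.005, 0.004, -0.002]
contact_force: [8.3, 10.3, 8.2]
opening: 0.157
```

```bash
python3 w.py;  python3 - <<'E'
from h import *
a=snap('wrist','o_w3.png')
for d in ctrl.silhouettes('clamp_bar','wrist')[:2]:
    l,t,r,b=d['extent'];print(d['confidence'],d['extent'])
    m=d['mask']; c=int((l+r)/2)
    for cc in (c-40,c+40):
        rr=np.where(m[:,cc])[0]; print(cc,at_z('wrist',(cc,rr.min()),.033)[:2],at_z('wrist',(cc,rr.max()),.033)[:2])
E
```

```text
t 13.67 p [ 0.4229 -0.3207  0.1158] F [ 8.3 10.3  8.2] op 0.157 knob r 37.4 ang -28.4
0.76 [163.4, 178.6, 426.8, 217.9]
255 [ 0.46921027 -0.28067557] [ 0.45541892 -0.28010181]
335 [ 0.46909162 -0.32974598] [ 0.45606438 -0.32974968]
0.34 [455.5, 337.7, 498.4, 370.1]Traceback (most recent call last):
  File "<stdin>", line 7, in <module>
    return umr_minimum(a, axis, None, out, keepdims, initial, where)
ValueError: zero-size array to reduction operation minimum which has no identity
```

drive_tool --motion '[[[1,-1.5,2.4,0,0],[1,-3.2,4.8,0,0],[1,-3.2,4.8,0,0],[1,-3.2,4.8,0,0],[1,-3.2,4.8,0,0],[1,-3.2,4.8,0,0],[1,-3.2,4.8,0,0],[1,-3.2,4.8,0,0]]]'

```text
time: 14.43
eef_pos: [0.4203, -0.3247, 0.1158]
tcp_rot: [1.0, -0.005, 0.004, -0.003]
contact_force: [10.3, 12.1, 8.8]
opening: 0.152
```

```bash
python3 w.py
```

```text
t 14.43 p [ 0.4203 -0.3247  0.1158] F [10.3 12.1  8.8] op 0.152 knob r 37.3 ang -35.6
```

drive_tool --motion '[[[0,1,-2,0,0],[0,1,-2,0,0],[0,1,-2,0,0],[0,1,-2,0,0],[0,1,-2,-40,0],[0,1,-2,-80,0],[0,1,-2,-110,0],[0,1,-2,-110,0]]]'

```text
time: 15.1
eef_pos: [0.4197, -0.3288, 0.2316]
tcp_rot: [1.0, -0.004, 0.004, 0.006]
contact_force: [0.8, -0.3, 1.2]
opening: 0.505
```

```bash
python3 w.py; python3 - <<'E'
from h import *
np.set_printoptions(precision=4,suppress=True)
for cam in ('wrist','top','scene'):
    a=snap(cam,'p_%s.png'%cam)
    for d in ctrl.mark_of('cap_1',cam)[:6]: print(cam,round(d['confidence'],2),at_z(cam,d['position'],0)[:2],a[int(proj(cam,at_z(cam,d['position'],0)+[0,0,.02])[1]),int(proj(cam,at_z(cam,d['position'],0)+[0,0,.02])[0])])
    for n,z in (('pawl_knob',.084),('crank_knob',.125),('cap_clamp',0),('lane_mouth',0)):
        for d in ctrl.mark_of(n,cam)[:1]: print(cam,n,round(d['confidence'],2),at_z(cam,d['position'],z)[:2])
    for d in ctrl.silhouettes('clamp_bar',cam)[:1]:
        l,t,r,b=d['extent']; m=d['mask']; c=int((l+r)/2)
        for cc in (c-20,c,c+20):
            rr=np.where(m[:,cc])[0]; print('bar',cc,at_z(cam,(cc,rr.min()),.033)[:2],at_z(cam,(cc,rr.max()),.033)[:2])
E
```

```text
t 15.1 p [ 0.4197 -0.3288  0.2316] F [ 0.8 -0.3  1.2] op 0.505 knob r 39.3 ang -40.9
wrist 0.78 [ 0.3898 -0.384 ] [165 165 159]
wrist 0.77 [ 0.516  -0.4665] [157 158 149]
wrist 0.68 [ 0.2619 -0.3009] [ 54 115  67]
wrist 0.65 [ 0.4251 -0.5216] [ 64 115  74]
wrist 0.61 [ 0.3391 -0.5777] [ 47 111  61]
wrist pawl_knob 0.56 [ 0.4627 -0.2156]
wrist crank_knob 0.9 [ 0.425 -0.297]
wrist cap_clamp 0.56 [ 0.4987 -0.2094]
wrist lane_mouth 0.64 [ 0.4983 -0.3551]
bar 271 [ 0.4648 -0.2814] [ 0.4521 -0.281 ]
bar 291 [ 0.4644 -0.2993] [ 0.4373 -0.2987]
bar 311 [ 0.4633 -0.317 ] [ 0.4516 -0.3169]
top 0.86 [ 0.3941 -0.3962] [194 189 178]
top 0.79 [ 0.5245 -0.473 ] [194 189 179]
top 0.79 [ 0.3416 -0.5896] [194 189 179]
top 0.78 [ 0.2608 -0.2989] [192 188 177]
top 0.55 [ 0.4225 -0.5258] [ 61 120  68]
top crank_knob 0.18 [ 0.4174 -0.6124]
top cap_clamp 0.4 [ 0.5212 -0.6025]
top lane_mouth 0.91 [ 0.5098 -0.3648]
scene 0.95 [ 0.3447 -0.5903] [43 87 52]
scene 0.89 [ 0.3885 -0.3908] [152 154 154]
scene 0.85 [ 0.5206 -0.4755] [147 148 148]
scene 0.65 [ 0.4275 -0.5369] [ 51 104  62]
scene 0.64 [ 0.2657 -0.3122] [46 94 56]
scene pawl_knob 0.42 [ 0.4566 -0.2312]
scene crank_knob 0.62 [ 0.4235 -0.3116]
scene lane_mouth 0.59 [ 0.5002 -0.3817]Traceback (most recent call last):
  File "<stdin>", line 11, in <module>
    return umr_minimum(a, axis, None, out, keepdims, initial, where)
ValueError: zero-size array to reduction operation minimum which has no identity
```

```bash
python3 w.py; cat > bar.py <<'E'
from h import *
np.set_printoptions(precision=4,suppress=True)
for k in range(2):
    snap('wrist','q_w.png')
    for n,z in (('pawl_knob',.084),('crank_knob',.125),('wheel_axis',.048),('cap_clamp',0),('lane_mouth',0),('cap_1',0)):
        for d in ctrl.mark_of(n,'wrist')[:(5 if n=='cap_1' else 1)]: print(n,round(d['confidence'],2),at_z('wrist',d['position'],z)[:2])
    for d in ctrl.silhouettes('clamp_bar','wrist')[:1]:
        l,t,r,b=d['extent']; m=d['mask']; c=int((l+r)/2)
        for cc in (c-40,c-20,c+20,c+40):
            rr=np.where(m[:,cc])[0]
            if len(rr): print('bar',cc,at_z('wrist',(cc,rr.min()),.033)[:2],at_z('wrist',(cc,rr.max()),.033)[:2])
E
python3 bar.py
python3 - <<'E'
import cv2
a=cv2.imread('pics/q_w.png')[30:330,100:500];cv2.imwrite('pics/q.png',cv2.resize(a,(800,600),interpolation=3))
E
```

```text
t 16.15 p [ 0.4176 -0.3257  0.2234] F [ 0.3 -0.8 -0.2] op 0.504 knob r 35.8 ang -39.4
pawl_knob 0.7 [ 0.4638 -0.2163]
crank_knob 0.69 [ 0.4261 -0.3022]
wheel_axis 0.97 [ 0.3896 -0.3039]
cap_clamp 0.93 [ 0.5051 -0.2136]
lane_mouth 0.71 [ 0.5052 -0.3652]
cap_1 0.9 [ 0.5186 -0.4714]
cap_1 0.84 [ 0.2608 -0.3058]
cap_1 0.78 [ 0.4318 -0.5322]
cap_1 0.77 [ 0.3369 -0.5877]
cap_1 0.59 [ 0.3209 -0.455 ]
bar 257 [ 0.4682 -0.2697] [ 0.4417 -0.2688]
bar 277 [ 0.4686 -0.2879] [ 0.4559 -0.2876]
bar 317 [ 0.469  -0.3236] [ 0.4554 -0.3235]
bar 337 [ 0.4689 -0.3414] [ 0.4563 -0.3414]
pawl_knob 0.7 [ 0.465  -0.2168]
crank_knob 0.72 [ 0.4278 -0.3012]
wheel_axis 0.52 [ 0.5164 -0.4549]
cap_clamp 0.69 [ 0.5053 -0.2154]
lane_mouth 0.84 [ 0.5048 -0.3674]
cap_1 0.89 [ 0.5204 -0.4727]
cap_1 0.8 [ 0.3946 -0.393 ]
cap_1 0.68 [ 0.3384 -0.5869]
cap_1 0.62 [ 0.4306 -0.5329]
cap_1 0.59 [ 0.2669 -0.3045]
bar 255 [ 0.4691 -0.2679] [ 0.4417 -0.2669]
bar 275 [ 0.4695 -0.2861] [ 0.456  -0.2858]
bar 315 [ 0.4699 -0.3218] [ 0.4554 -0.3217]
bar 335 [ 0.4689 -0.3396] [ 0.4444 -0.3396]
```

View pics/q.png

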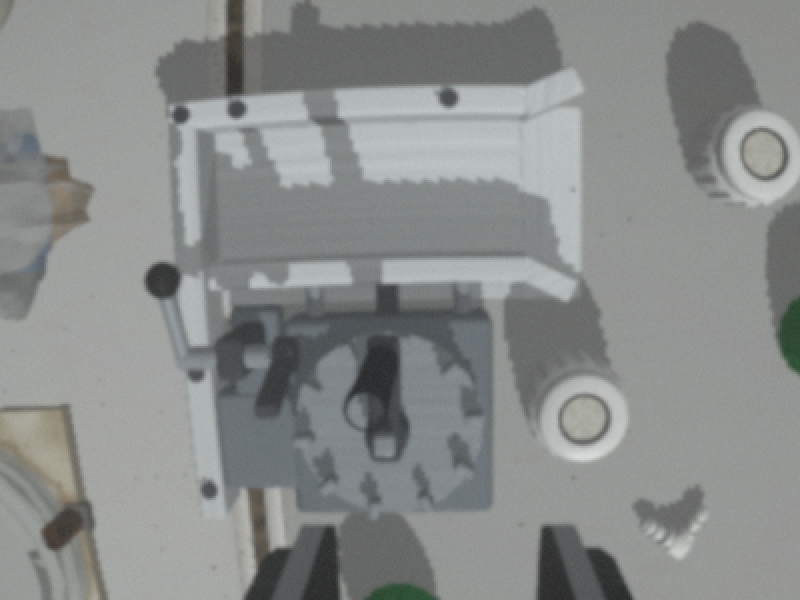

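```bash
python3 - <<'E'
from h import *
np.set_printoptions(precision=4,suppress=True)
for c in (230,275,330): 
    im=cv2.imread('pics/q_w.png')[:,c-2:c+3].mean(2).mean(1); print(c,np.round(im[75:100]).astype(int),np.round(im[150:180]).astype(int))
for px in [(275,84),(275,87),(275,90),(275,160),(275,162),(275,172),(275,174)]: print(px,at_z('wrist',px,.0325)[:2])
f=lambda q:(q[0]/2+100,q[1]/2+30)
for q,z in [((577,78),.032),((575,290),.033),((525,90),.032),((528,262),.033),((582,200),0),((522,200),.002)]: print(q,at_z('wrist',f(q),z)[:2])
# N via wheel etc, bench projections
print(ctrl.get_state()['eef_pos'])
E
```

```text
230 [111 124 147 168 178 181 180 181 180 180 182 184 185 187 188 184 171 159
 155 155 157 157 152 150 149] [126 127 129 130 131 130 129 128 123 117 116 122 129 131 132 136 150 166
 178 182 186 188 188 175 149 129 125 126 125 125]
275 [171 180 182 182 182 182 182 183 184 185 189 189 186 173 163 156 157 162
 164 166 167 167 168 167 162] [130 131 130 131 131 128 124 116 114 121 129 135 139 146 150 151 150 153
 159 165 164 154 138 127 124 125 124 125 125 123]
330 [175 169 165 162 162 165 172 180 187 193 191 181 167 159 161 171 182 184
 185 186 186 187 188 189 191] [132 132 132 133 129 124 116 118 133 156 172 179 181 178 179 180 181 182
 184 180 165 144 131 127 126 120 112 103  97  97]
(275, 84) [ 0.5346 -0.287 ]
(275, 87) [ 0.5318 -0.287 ]
(275, 90) [ 0.5291 -0.287 ]
(275, 160) [ 0.4659 -0.286 ]
(275, 162) [ 0.4641 -0.2859]
(275, 172) [ 0.455  -0.2857]
(275, 174) [ 0.4532 -0.2856]
(577, 78) [ 0.549  -0.3876]
(575, 290) [ 0.4521 -0.3874]
(525, 90) [ 0.5425 -0.3642]
(528, 262) [ 0.4645 -0.3656]
(582, 200) [ 0.4933 -0.3962]
(522, 200) [ 0.4926 -0.3662]
[ 0.4176 -0.3257  0.2233]
```

The bar is fully open: the gap between fence (0.531) and bar (0.467) reads 64 mm. Next I'll slide the near cap south by a light grip on its upper rim, clear of the bar tip.

drive_tool --motion '[[[-0.5,-5,15,0,-7],[-0.5,-10,30,0,-14],[-0.5,-16,45,20,-21],[-0.5,-23,67,50,-28],[-0.5,-23,67,80,-35],[-0.5,-23,67,100,-42],[-0.5,-23,67,100,-49],[-0.5,-23,67,100,-55]]]'

```text
time: 17.62
eef_pos: [0.393, -0.3915, 0.1208]
tcp_rot: [0.887, 0.461, -0.0, -0.002]
contact_force: [-1.0, -0.5, 0.2]
opening: 0.751
```

drive_tool --motion '[[[-0.5,0,0,0,-7],[-0.5,0,0,0,-14],[-0.5,0,0,0,-21],[-0.5,0,0,0,-28],[-0.5,0,0,0,-35],[-0.5,0,0,0,-35],[-0.5,0,0,0,-35],[-0.5,0,0,0,-35]]]'

```text
time: 18.28
eef_pos: [0.3941, -0.3925, 0.1233]
tcp_rot: [0.711, 0.704, 0.0, -0.0]
contact_force: [-0.4, -0.7, 0.8]
opening: 0.744
```

```bash
cat > caps.py <<'E'
from h import *
np.set_printoptions(precision=4,suppress=True)
for cam in ('wrist','scene','top'):
    a=snap(cam)
    for d in ctrl.mark_of('cap_1',cam)[:7]:
        P=at_z(cam,d['position'],0); u=proj(cam,P+[0,0,.02]).astype(int)
        if 0<=u[1]<480 and 0<=u[0]<640:
            c=a[u[1],u[0]].astype(int)
            if c[1]-c[0]<25: print(cam,round(d['confidence'],2),P[:2],c)
E
python3 caps.py; python3 mv.py .3945 -.393 .033 0
```

```text
wrist 0.81 [ 0.2629 -0.3022] [87 97 85]
wrist 0.62 [ 0.5191 -0.471 ] [157 160 158]
wrist 0.56 [ 0.3931 -0.3909] [169 168 161]
scene 0.87 [ 0.5189 -0.474 ] [156 158 158]
scene 0.79 [ 0.3888 -0.396 ] [175 178 178]
scene 0.26 [ 0.5306 -0.0715] [116 118 118]
top 0.87 [ 0.2577 -0.3009] [194 189 178]
top 0.85 [ 0.3389 -0.589 ] [197 192 181]
top 0.63 [ 0.5136 -0.4745] [181 178 167]
dx -0.5 dy 0.4 dz 90.3 yaw -0.45 dist 90.0 F [ 0.8  0.2 -0. ] p [ 0.3941 -0.3925  0.1233] a -0.45 op 0.754 t 18.58
```

drive_tool --motion '[[[-0.5,-0.5,0,35,0],[-0.5,-0.5,0,70,0],[-0.5,-0.5,0,89,0],[-0.5,-0.5,0,89,0],[1,-0.5,0,89,0],[1,-0.5,0,89,0],[1,-0.5,0,89,0],[1,-0.5,0,89,0]]]' --grip_force 20

```text
time: 19.25
eef_pos: [0.3951, -0.3943, 0.0364]
tcp_rot: [0.71, 0.705, -0.0, 0.002]
contact_force: [0.0, -0.9, -1.3]
opening: 0.489
```

drive_tool --motion '[[[1,-7,0,0,0],[1,-14,0,0,0],[1,-21,0,0,0],[1,-27,0,0,0],[1,-27,0,0,0],[1,-27,0,0,0],[-0.5,-27,0,0,0],[-0.5,-27,0,0,0]]]'

```text
time: 19.92
eef_pos: [0.3935, -0.4198, 0.0339]
tcp_rot: [0.71, 0.705, -0.0, -0.0]
contact_force: [-0.1, -0.4, 0.1]
opening: 0.738
```

```bash
python3 st.py
```

```text
19.9167 p [ 0.3935 -0.4198  0.0339] q [-0.9938  0.3137  1.943  -0.0004  0.8857 -0.9863] F [-0.1 -0.4  0.1] op 0.738
toolx [0.0072 1.     0.0004] ang -0.4115572393802463
```

drive_tool --motion '[[[-0.5,0,0,-25,0],[-1,0,0,-45,0],[-1,0,-30,-45,0],[-1,0,-65,-45,0],[-1,0,-90,-40,0],[-1,0,-90,-10,0],[-1,0,-90,24,0],[-1,0,-90,24,0]]]'

```text
time: 20.58
eef_pos: [0.3007, -0.4141, 0.004]
tcp_rot: [0.71, 0.704, 0.002, -0.006]
contact_force: [-0.4, 0.9, -0.9]
opening: 1.0
```

```bash
python3 st.py; python3 caps.py
```

```text
20.5833 p [ 0.3007 -0.4141  0.004 ] q [-1.1411  0.2535  2.0937 -0.0004  0.8079 -1.1324] F [-0.4  0.9 -0.9] op 1.0
toolx [0.0084 0.9999 0.0121] ang -0.4767764262042153
wrist 0.86 [ 0.2642 -0.3057] [146 146 139]
wrist 0.76 [ 0.3992 -0.4234] [95 97 96]
scene 0.69 [ 0.3922 -0.4262] [174 176 175]
scene 0.57 [ 0.5132 -0.4747] [190 192 191]
scene 0.48 [ 0.266  -0.3067] [31 32 34]
top 0.95 [ 0.5163 -0.4758] [196 192 180]
top 0.87 [ 0.4216 -0.5271] [100 122  97]
top 0.8 [ 0.3442 -0.5974] [194 189 178]
top 0.69 [ 0.3992 -0.4206] [135 131 123]
```

drive_tool --motion '[[[-1,0,9,0,0],[-1,0,18,0,0],[-1,0,27,0,0],[-1,0,36,0,0],[-1,0,45,0,0],[-1,0,54,0,0],[-1,0,60,0,0],[-1,0,60,0,0]]]'

```text
time: 21.55
eef_pos: [0.3658, -0.4206, 0.0111]
tcp_rot: [0.709, 0.705, -0.0, 0.001]
contact_force: [0.4, 0.2, 0.5]
opening: 0.999
```

```bash
python3 st.py; python3 caps.py
```

```text
21.55 p [ 0.3658 -0.4206  0.0111] q [-1.037   0.3172  1.9924  0.0004  0.8294 -1.0312] F [0.4 0.2 0.5] op 0.999
toolx [ 0.006   1.     -0.0021] ang -0.34623795325969026
wrist 0.67 [ 0.5156 -0.4688] [158 159 159]
scene 0.89 [ 0.5194 -0.4763] [158 160 160]
scene 0.66 [ 0.4402 -0.4265] [178 180 180]
top 0.71 [ 0.3374 -0.5915] [199 195 183]
top 0.59 [ 0.5204 -0.4741] [201 196 184]
top 0.54 [ 0.4498 -0.4192] [58 48 40]
top 0.49 [ 0.264  -0.3056] [67 55 45]
```

drive_tool --motion '[[[-1,0,7,0,0],[-1,0,14,0,0],[-1,0,21,0,0],[-1,0,28,0,0],[-1,0,35,0,0],[-1,0,42,0,0],[-1,0,44,0,0],[-1,0,44,0,0]]]'

```text
time: 22.52
eef_pos: [0.4087, -0.4201, 0.0104]
tcp_rot: [0.709, 0.705, -0.0, 0.0]
contact_force: [0.3, 0.1, 0.1]
opening: 1.0
```

```bash
python3 st.py; python3 caps.py
```

```text
22.5167 p [ 0.4087 -0.4201  0.0104] q [-0.9722  0.3715  1.9202  0.      0.8494 -0.9658] F [0.3 0.1 0.1] op 1.0
toolx [ 0.0064  1.     -0.0003] ang -0.3680384003541667
wrist 0.81 [ 0.4902 -0.4183] [122 124 122]
scene 0.93 [ 0.4837 -0.4236] [171 172 173]
scene 0.88 [ 0.5215 -0.4689] [160 161 161]
top 0.91 [ 0.5215 -0.4743] [202 198 187]
top 0.91 [ 0.4268 -0.5276] [185 181 170]
top 0.69 [ 0.3421 -0.5909] [199 195 184]
top 0.68 [ 0.2596 -0.3027] [197 193 182]
top 0.29 [ 0.4742 -0.2024] [26 26 27]
```

drive_tool --motion '[[[-1,0,-12,0,0],[-1,0,-15,-40,0],[-1,0,-15,-80,0],[-1,0,-15,-120,7],[-1,15,0,-150,14],[-1,35,20,-150,21],[-1,50,40,-150,28],[-1,50,57,-150,35]]]'

```text
time: 23.48
eef_pos: [0.4655, -0.3685, 0.1613]
tcp_rot: [0.89, 0.456, 0.0, 0.0]
contact_force: [-0.4, 0.2, -1.0]
opening: 0.999
```

drive_tool --motion '[[[-1,0,0,0,7],[-1,0,0,0,14],[-1,0,0,0,21],[-1,0,0,0,28],[-1,0,0,0,31],[-1,0,0,0,31],[-1,0,0,0,31],[-1,0,0,0,31]]]'

```text
time: 24.15
eef_pos: [0.4647, -0.3706, 0.1602]
tcp_rot: [0.979, 0.205, -0.0, -0.0]
contact_force: [0.0, 0.6, 0.5]
opening: 0.994
```

```bash
python3 st.py; python3 caps.py; python3 mv.py .4656 -.3696 .04 -66.4
```

```text
24.15 p [ 0.4647 -0.3706  0.1602] q [-0.8437  0.1789  1.8402 -0.0001  1.1228  0.3146] F [0.  0.6 0.5] op 0.994
toolx [ 0.9161  0.4009 -0.0002] ang -66.3661268250361
wrist 0.7 [ 0.5214 -0.4739] [123 123 118]
wrist 0.63 [ 0.4899 -0.4185] [160 160 153]
wrist 0.59 [ 0.4299 -0.5297] [53 55 57]
scene 0.94 [ 0.5202 -0.4781] [169 171 170]
scene 0.75 [ 0.4886 -0.4193] [158 160 160]
top 0.85 [ 0.2621 -0.2998] [198 194 183]
top 0.81 [ 0.4223 -0.5357] [141 143 128]
top 0.66 [ 0.5209 -0.4754] [200 196 185]
top 0.58 [ 0.3434 -0.592 ] [197 192 181]
top 0.54 [ 0.4963 -0.4165] [35 34 35]
dx 0.7 dy -0.7 dz 120.3 yaw 0.0 dist 120.0 F [ 0.  -0.4 -0.8] p [ 0.4652 -0.3705  0.1603] a -66.4 op 1.004 t 24.45
```

drive_tool --motion '[[[-1,0,0,40,0],[-1,0,0,80,0],[-1,0,0,110,0],[-1,0,0,120,0],[-1,0,0,122,0],[-1,0,0,124,0],[-1,0,0,126,0],[-1,0,0,126,0]]]'

```text
time: 25.12
eef_pos: [0.4663, -0.3716, 0.0363]
tcp_rot: [0.979, 0.204, 0.001, 0.002]
contact_force: [0.7, -0.2, -0.4]
opening: 0.999
```

```bash
python3 st.py; snap=1; python3 - <<'E'
from h import *
s=snap('scene','pr.png')
print(ctrl.get_state()['eef_pos'],ctrl.get_state()['contact_force'],ctrl.get_state()['joint_efforts'])
E
```

```text
25.1167 p [ 0.4663 -0.3716  0.0363] q [-0.8428  0.3469  1.8932 -0.      0.898   0.3162] F [ 0.7 -0.2 -0.4] op 0.999
toolx [0.9164 0.4002 0.0011] ang -66.40649358517446
[ 0.466284   -0.37154104  0.03631311] [-0.07353427 -0.58114276  0.82617303] [-1.75010681e-02 -3.68150246e+01 -2.33918774e+01 -5.84429345e-04
 -8.77831655e-03 -1.83038474e-04]
```

drive_tool --motion '[[[-1,0,0,1,0],[-1,0,0,2,0],[-1,0,0,3,0],[-1,0,0,4,0],[-1,0,0,4,0],[-1,0,0,4,0],[-1,0,0,4,0],[-1,0,0,4,0]]]'

```text
time: 25.83
eef_pos: [0.4654, -0.3706, 0.0308]
tcp_rot: [0.979, 0.204, 0.0, 0.0]
contact_force: [-0.4, 1.0, 4.4]
opening: 0.999
```

drive_tool --motion '[[[-1,0,0,1,0],[-1,1.4,-1.6,1.5,0],[-1,2.8,-3.1,1.5,0],[-1,4.2,-4.7,1.5,0],[-1,5.7,-6.3,1.5,0],[-1,7.1,-7.8,1.5,0],[-1,8.5,-9.4,1.5,0],[-1,8.5,-9.4,1.5,0]]]'

```text
time: 26.5
eef_pos: [0.4711, -0.364, 0.0339]
tcp_rot: [0.979, 0.204, 0.001, 0.006]
contact_force: [-6.8, -4.3, 15.8]
opening: 1.0
```

```bash
python3 st.py; python3 caps.py
```

```text
26.5 p [ 0.4711 -0.364   0.0339] q [-0.8262  0.3454  1.9008 -0.0059  0.8835  0.3367] F [-6.8 -4.3 15.8] op 1.0
toolx [ 0.9165  0.4001 -0.0004] ang -66.4167960342869
wrist 0.8 [ 0.5206 -0.4731] [123 126 125]
wrist 0.75 [ 0.4297 -0.5296] [29 28 29]
wrist 0.56 [ 0.4879 -0.4178] [86 87 86]
scene 0.94 [ 0.5199 -0.4731] [150 152 152]
scene 0.88 [ 0.4836 -0.4164] [172 174 174]
top 0.87 [ 0.5283 -0.4728] [198 193 183]
top 0.85 [ 0.3453 -0.5918] [197 192 181]
top 0.78 [ 0.4216 -0.5275] [102 124  98]
top 0.7 [ 0.4958 -0.4191] [64 53 43]
top 0.63 [ 0.2606 -0.3029] [195 190 179]
```

```bash
python3 - <<'E'
from h import *
s=snap('scene')[0:300,200:460,::-1];w=snap('wrist')[:,:,::-1]
cv2.imwrite('pics/d1.png',np.hstack([cv2.resize(s,(400,462),interpolation=3),cv2.resize(w[0:480,120:536],(400,462),interpolation=3)]))
E
```

```text
(no output)
```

View pics/d1.png

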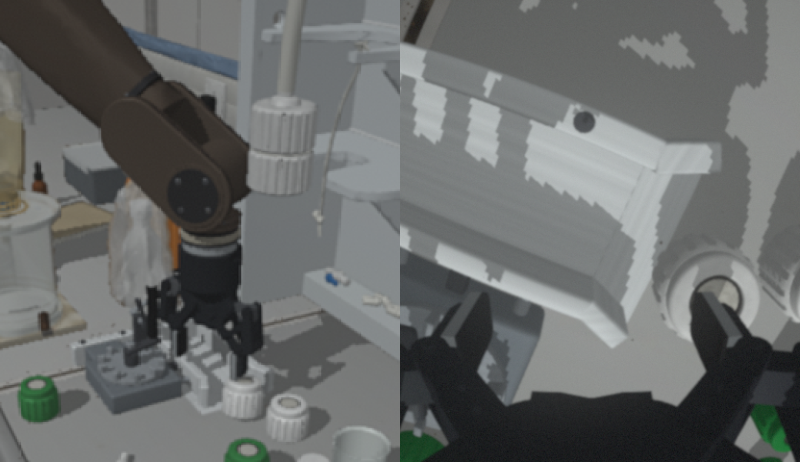

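```bash
python3 - <<'E'
from h import *
from scipy.optimize import least_squares
np.set_printoptions(precision=4,suppress=True)
T=np.array([.4711,-.364,.0339]);q=-.8262
f=np.array([np.cos(q),np.sin(q),0]);l=np.array([-np.sin(q),np.cos(q),0])
r=least_squares(lambda k:proj('scene',T+[0,0,k[0]]-k[1]*l)-[323.5,126.6],[.27,.05]);print('D,w_right',r.x)
D=r.x[0]
# k_top: TCP (.4209,-.3208,.2183) q1 ~ -.8386 ; silhouettes in crop px/3.3+(90,100)
T2=np.array([.4213,-.3208,.2183]);q=-.8386
f2=np.array([np.cos(q),np.sin(q),0]);l2=np.array([-np.sin(q),np.cos(q),0])
for name,c in (('Ltip',(435,125)),('Linner',(470,160)),('Rinner',(605,315)),('Rtip',(640,345)),('drumfront',(537,238))):
    px=np.array(c)/3.3+[90,100]
    for dz in (D-.03,D,D+.03,D+.045):
        P=at_z('top',px,T2[2]+dz)-T2; print(name,round(dz,3),'f %.1f l %.1f'%(P@f2*1e3,P@l2*1e3))
E
```

```text
D,w_right [0.2539 0.0676]
Ltip 0.224 f 36.8 l 66.2
Ltip 0.254 f 34.3 l 56.3
Ltip 0.284 f 31.8 l 46.3
Ltip 0.299 f 30.6 l 41.3
Linner 0.224 f 37.9 l 47.0
Linner 0.254 f 35.4 l 37.9
Linner 0.284 f 32.8 l 28.9
Linner 0.299 f 31.6 l 24.3
Rinner 0.224 f 37.0 l -32.8
Rinner 0.254 f 34.5 l -38.1
Rinner 0.284 f 32.0 l -43.4
Rinner 0.299 f 30.7 l -46.0
Rtip 0.224 f 39.4 l -50.3
Rtip 0.254 f 36.7 l -54.8
Rtip 0.284 f 34.1 l -59.3
Rtip 0.299 f 32.8 l -61.5
drumfront 0.224 f 37.2 l 6.9
drumfront 0.254 f 34.7 l -0.2
drumfront 0.284 f 32.2 l -7.4
drumfront 0.299 f 30.9 l -11.0
```

```bash
python3 - <<'E'
from h import *
np.set_printoptions(precision=1,suppress=True)
im=cv2.imread('pics/scene0.png').astype(int).mean(2)
print('scene col382 rows 55..140',im[55:140,380:385].mean(1).round().astype(int))
print('scene row 110 cols 350..420',im[108:112,350:420].mean(0).round().astype(int))
print('scene row 80 cols 350..420',im[78:82,350:420].mean(0).round().astype(int))
N=np.array([.509,-.435,0]);c=np.array([.0829,-1.0753,0]);v=(N-c)/np.linalg.norm(N-c)
for z in (.27,.28,.29,.30,.31,.37,.38): print(z,'ctr',proj('scene',N+[0,0,z]),'near',proj('scene',N-.03*v+[0,0,z]),'far',proj('scene',N+.03*v+[0,0,z]), 'L/R',proj('scene',N+.03*np.array([-v[1],v[0],0])+[0,0,z]),proj('scene',N-.03*np.array([-v[1],v[0],0])+[0,0,z]))
E
```

```text
scene col382 rows 55..140 [120 120 120 121 121 124 127 135 147 151 152 155 157 156 145 137 140 146
 137 122 118 120 119 118 121 121 121 119 119 120 119 120 120 120 120 120
 120 120 119 119 120 120 120 116 101 110 133 144 129 114 116 116 115 115
 118 120 122 123 123 123 124 124 123 124 124 124 124 123 123 124 121 102
  97 103 106 106 106 106 106 106 106 106 106 106 106]
scene row 110 cols 350..420 [ 75  71 101 125 128 127 127 127 127 126 120 120 125 127 129 130 130 128
 126 126 129 131 128 123 122 126 128 129 127 117 112 119 123 121 121 118
 109 110 124 122 115 111 108 112 120 114 101 101 108 109 102  99 100 102
 105 106 106 106 106 106 108 102  95 104 113 116 116 118 121 124]
scene row 80 cols 350..420 [109 109 110 117 125 127 126 126 126 127 125 122 121 122 124 127 127 126
 125 123 122 123 126 128 125 120 121 126 130 130 127 119 111 119 124 122
 123 121 112 107 117 123 116 111 108 109 116 120 110 100 104 111 108  98
  97 100 102 105 105 105 105 106 105 105 105 105 106 105  98  94]
0.27 ctr [378.6 134.2] near [378.1 140.5] far [379.  128.2] L/R [360.1 133.4] [397.2 135. ]
0.28 ctr [379.  128.2] near [378.5 134.3] far [379.4 122.4] L/R [360.4 127.4] [397.8 129. ]
0.29 ctr [379.4 122.1] near [379.  128.1] far [379.8 116.4] L/R [360.7 121.3] [398.3 122.8]
0.3 ctr [379.9 115.9] near [379.4 121.7] far [380.2 110.4] L/R [361.  115.1] [398.9 116.6]
0.31 ctr [380.3 109.6] near [379.9 115.3] far [380.7 104.3] L/R [361.3 108.9] [399.5 110.3]
0.37 ctr [383.1  70.1] near [382.8  74.7] far [383.4  65.9] L/R [363.3  69.6] [403.2  70.7]
0.38 ctr [383.6  63.2] near [383.3  67.5] far [383.9  59.2] L/R [363.6  62.7] [403.8  63.8]
```

drive_tool --motion '[[[-1,0,0,-6,0],[-1,0,0,-13,0],[-1,0,0,-13,0],[-1,0.7,2,-13,0],[-1,1.3,4,-13,0],[-1,2,6,-13,0],[-1,2.6,7.6,-13,0],[-1,2.6,7.6,-13,0]]]'

```text
time: 27.57
eef_pos: [0.4748, -0.3644, 0.0413]
tcp_rot: [0.979, 0.204, -0.0, -0.0]
contact_force: [-0.9, -0.9, 0.1]
opening: 0.999
```

```bash
cat > nz.py <<'E'
from h import *
np.set_printoptions(precision=4,suppress=True)
s=ctrl.get_state();p=np.array(s['eef_pos']);q=s['qpos'][0];f=np.array([np.cos(q),np.sin(q)]);l=np.array([-f[1],f[0]]);d=p[:2]-[.509,-.435]
print('t',round(s['time'],2),'p',p,'F',np.round(s['contact_force'],1),'q',np.array(s['qpos']).round(4),'eff',np.array(s['joint_efforts']).round(1),'rel',d*1e3,'vf %.1f al %.1f'%(-d@f*1e3,d@l*1e3),'op',round(s['opening'],2))
E
python3 nz.py; python3 caps.py
```

```text
t 27.57 p [ 0.4748 -0.3644  0.0413] F [-0.9 -0.9  0.1] q [-0.824   0.3452  1.884   0.      0.9131  0.3351] eff [  0.  -37.1 -23.6   0.    0.    0. ] rel [-34.1693  70.59  ] vf 75.0 al 22.9 op 1.0
wrist 0.96 [ 0.4857 -0.4199] [49 50 51]
wrist 0.63 [ 0.4377 -0.6335] [26 28 28]
wrist 0.61 [ 0.5201 -0.4742] [167 169 167]
scene 0.85 [ 0.4913 -0.4149] [160 162 162]
scene 0.76 [ 0.5183 -0.4783] [172 174 174]
scene 0.34 [ 0.5322 -0.0748] [122 124 123]
top 0.84 [ 0.5235 -0.4736] [197 193 182]
top 0.73 [ 0.2587 -0.3   ] [195 191 180]
top 0.71 [ 0.4835 -0.4237] [190 185 174]
top 0.57 [ 0.3442 -0.5907] [196 191 181]
```

drive_tool --motion '[[[-1,0.7,1.9,0,0],[-1,1.3,3.8,0,0],[-1,2,5.7,0,0],[-1,2.6,7.6,0,0],[-1,3.3,9.4,0,0],[-1,3.3,9.4,0,0],[-1,3.3,9.4,0,0],[-1,3.3,9.4,0,0]]]'

```text
time: 28.53
eef_pos: [0.4815, -0.3717, 0.0417]
tcp_rot: [0.979, 0.204, -0.0, -0.0]
contact_force: [0.3, -0.8, 0.4]
opening: 0.999
```

```bash
python3 nz.py
```

```text
t 28.53 p [ 0.4815 -0.3717  0.0417] F [ 0.3 -0.8  0.4] q [-0.8241  0.3624  1.8597 -0.      0.9197  0.3351] eff [ -0.  -38.1 -24.   -0.   -0.    0. ] rel [-27.5475  63.3226] vf 65.2 al 22.8 op 1.0
```

drive_tool --motion '[[[-1,0.7,1.9,0,0],[-1,1.3,3.8,0,0],[-1,2,5.7,0,0],[-1,2.6,7.6,0,0],[-1,2.6,7.6,0,0],[-1,2.6,7.6,0,0],[-1,2.6,7.6,0,0],[-1,2.6,7.6,0,0]]]'

```text
time: 29.2
eef_pos: [0.4869, -0.3776, 0.0418]
tcp_rot: [0.979, 0.204, -0.0, -0.0]
contact_force: [0.1, 0.6, 0.1]
opening: 1.0
```

```bash
python3 nz.py
```

```text
t 29.2 p [ 0.4869 -0.3776  0.0418] F [0.1 0.6 0.1] q [-0.8241  0.3771  1.8397 -0.      0.925   0.3351] eff [ -0.  -38.7 -24.1  -0.   -0.   -0. ] rel [-22.118   57.4393] vf 57.2 al 22.8 op 1.0
```

drive_tool --motion '[[[-1,0.7,1.9,0,0],[-1,1.3,3.8,0,0],[-1,2,5.7,0,0],[-1,2.6,7.6,0,0],[-1,2.6,7.6,0,0],[-1,2.6,7.6,0,0],[-1,2.6,7.6,0,0],[-1,2.6,7.6,0,0]]]'

```text
time: 29.87
eef_pos: [0.4923, -0.3835, 0.0418]
tcp_rot: [0.979, 0.204, -0.0, -0.0]
contact_force: [0.9, -0.2, -0.7]
opening: 0.999
```

```bash
python3 nz.py; python3 - <<'E'
from h import *
s=snap('scene')[30:230,230:430,::-1];t=snap('top')[80:280,200:400,::-1]
cv2.imwrite('pics/n2.png',np.hstack([cv2.resize(s,(400,400),interpolation=3),cv2.resize(t,(400,400),interpolation=3)]))
E
```

```text
t 29.87 p [ 0.4923 -0.3835  0.0418] F [ 0.9 -0.2 -0.7] q [-0.8242  0.3918  1.8195  0.      0.9305  0.335 ] eff [ -0.  -39.4 -24.2  -0.   -0.    0. ] rel [-16.7155  51.5047] vf 49.2 al 22.7 op 1.0
```

View pics/n2.png

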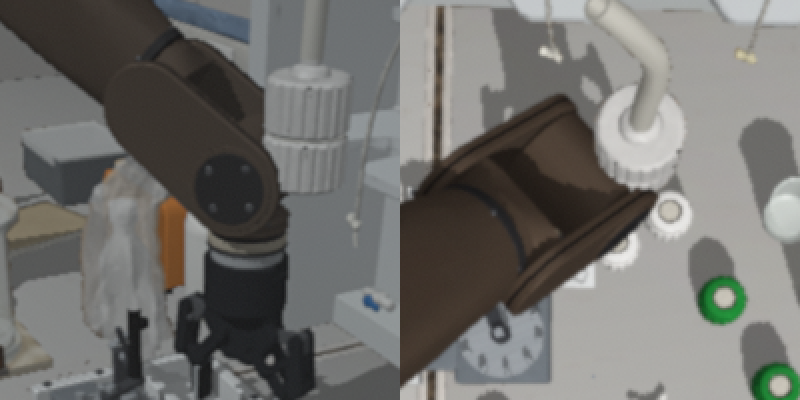

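drive_tool --motion '[[[-1,0.7,1.9,0,0],[-1,1.3,3.8,0,0],[-1,2,5.7,0,0],[-1,2.6,7.6,0,0],[-1,2.6,7.6,0,0],[-1,2.6,7.6,0,0],[-1,2.6,7.6,0,0],[-1,2.6,7.6,0,0]]]'

```text
time: 30.63
eef_pos: [0.4977, -0.3894, 0.0418]
tcp_rot: [0.979, 0.204, -0.0, -0.0]
contact_force: [0.3, 0.2, 0.5]
opening: 1.0
```

```bash
python3 nz.py
```

```text
t 30.63 p [ 0.4977 -0.3894  0.0418] F [0.3 0.2 0.5] q [-0.8243  0.4065  1.7992 -0.      0.9361  0.3349] eff [ -0.  -40.1 -24.3  -0.   -0.   -0. ] rel [-11.3243  45.5748] vf 41.1 al 22.6 op 1.0
```

drive_tool --motion '[[[-1,0.7,1.9,0,0],[-1,1.3,3.8,0,0],[-1,2,5.7,0,0],[-1,2.6,7.6,0,0],[-1,2.6,7.6,0,0],[-1,2.6,7.6,0,0],[-1,2.6,7.6,0,0],[-1,2.6,7.6,0,0]]]'

```text
time: 31.3
eef_pos: [0.5031, -0.3953, 0.0418]
tcp_rot: [0.979, 0.204, -0.0, -0.0]
contact_force: [0.1, -0.6, -0.5]
opening: 1.0
```

```bash
python3 nz.py; python3 - <<'E'
from h import *
s=snap('scene')[30:230,230:430,::-1];t=snap('top')[80:280,200:400,::-1]
cv2.imwrite('pics/n3.png',np.hstack([cv2.resize(s,(400,400),interpolation=3),cv2.resize(t,(400,400),interpolation=3)]))
E
```

```text
t 31.3 p [ 0.5031 -0.3953  0.0418] F [ 0.1 -0.6 -0.5] q [-0.8243  0.4212  1.7786 -0.      0.9419  0.3348] eff [ -0.  -40.7 -24.4  -0.   -0.    0. ] rel [-5.8673 39.655 ] vf 33.1 al 22.6 op 1.0
```

View pics/n3.png

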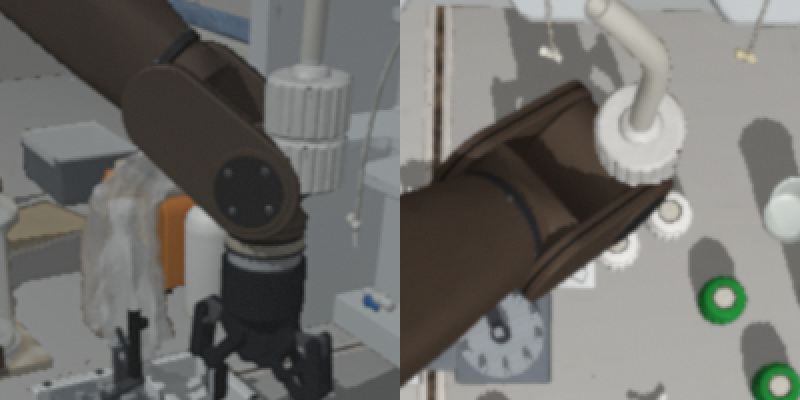

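The wrist now overlaps the nozzle visually by about 3 cm in both views, yet there is no force, lag or extra joint effort. So the nozzle does not obstruct the arm. I'll keep moving slowly there and cage cap A directly.

drive_tool --motion '[[[-0.5,-4,3,-20,7],[-0.5,-8,5,-20,14],[-0.5,-12,8,-20,21],[-0.5,-16,10,-20,28],[-0.5,-20,12,-20,35],[-0.5,-24,14.7,-20,41],[-0.5,-24,14.7,-20,41],[-0.5,-24,14.7,-20,41]]]'

```text
time: 32.07
eef_pos: [0.487, -0.4186, 0.0618]
tcp_rot: [0.989, -0.15, 0.0, -0.0]
contact_force: [-0.2, 0.6, -0.0]
opening: 0.753
```

```bash
python3 nz.py; python3 caps.py; python3 mv.py .487 -.418 .005 -107.4
```

```text
t 32.07 p [ 0.487  -0.4186  0.0618] F [-0.2  0.6 -0. ] q [-0.8678  0.3973  1.7679  0.      0.9764  1.0047] eff [ -0.2 -40.5 -25.   -0.   -0.    0.1] rel [-22.0048  16.4207] vf 26.8 al -6.2 op 0.75
wrist 0.65 [ 0.4886 -0.4184] [154 154 147]
wrist 0.63 [ 0.5217 -0.473 ] [174 175 166]
scene 0.95 [ 0.4847 -0.4211] [172 174 174]
scene 0.58 [ 0.5238 -0.482 ] [166 167 167]
top 0.69 [ 0.4298 -0.5312] [201 197 186]
top 0.64 [ 0.3425 -0.5963] [203 199 188]
dx -0.3 dy -0.2 dz 56.8 yaw 0.05 dist 57.0 F [-0.   0.1  1.2] p [ 0.4872 -0.4182  0.0618] a -107.35 op 0.753 t 32.37
```

drive_tool --motion '[[[-0.5,0,0,12,0],[-0.5,0,0,24,0],[-0.5,0,0,36,0],[-0.5,0,0,48,0],[-0.5,0,0,57,0],[-0.5,0,0,57,0],[-0.27,0,0,57,0],[-0.27,0,0,57,0]]]'

```text
time: 33.03
eef_pos: [0.4873, -0.4188, 0.005]
tcp_rot: [0.988, -0.151, 0.0, 0.0]
contact_force: [-0.3, -0.7, 1.1]
opening: 0.634
```

```bash
python3 nz.py; python3 mv.py .499 -.385 .005 -90.4;python3 mv.py .500 -.33 .007 -90.4
```

```text
t 33.03 p [ 0.4873 -0.4188  0.005 ] F [-0.3 -0.7  1.1] q [-0.8676  0.4804  1.777   0.      0.8836  1.0072] eff [  0.  -40.9 -22.7  -0.    0.   -0. ] rel [-21.6538  16.1983] vf 26.4 al -6.0 op 0.63
dx 1.0 dy -35.7 dz 0.0 yaw -17.02 dist 36.0 F [-0.3 -0.7  1.1] p [ 0.4873 -0.4188  0.005 ] a -107.42 op 0.634 t 33.03
dx -14.5 dy -88.5 dz -2.0 yaw -17.02 dist 90.0 F [-0.3 -0.7  1.1] p [ 0.4873 -0.4188  0.005 ] a -107.42 op 0.634 t 33.03
```

drive_tool --motion '[[[-0.27,0.2,-5,0,-2],[-0.27,0.4,-10,0,-4],[-0.27,0.6,-15,0,-7],[-0.27,0.8,-20,0,-10],[-0.27,1,-25,0,-13],[-0.27,1,-30,0,-15],[-0.27,1,-35.7,0,-17],[-0.27,1,-35.7,0,-17]]]'

```text
time: 33.7
eef_pos: [0.4996, -0.3845, 0.0059]
tcp_rot: [1.0, -0.003, 0.001, 0.001]
contact_force: [-0.1, -0.4, -0.9]
opening: 0.635
```

```bash
python3 nz.py; python3 caps.py; python3 mv.py .500 -.29 .007 -90.4
```

```text
t 33.7 p [ 0.4996 -0.3845  0.0059] F [-0.1 -0.4 -0.9] q [-0.8169  0.457   1.8092  0.0003  0.8737  0.7597] eff [  0.1 -40.9 -23.1   0.   -0.   -0.1] rel [-9.4393 50.4628] vf 43.2 al 27.7 op 0.63
wrist 0.92 [ 0.5211 -0.4731] [160 162 161]
wrist 0.86 [ 0.4994 -0.3836] [202 205 203]
scene 0.92 [ 0.521  -0.4715] [150 152 152]
scene 0.64 [ 0.4995 -0.391 ] [169 171 170]
top 0.77 [ 0.3461 -0.5901] [192 190 177]
top 0.67 [ 0.5209 -0.4771] [201 197 185]
top 0.64 [ 0.2558 -0.2994] [195 191 179]
top 0.58 [ 0.4247 -0.5308] [181 178 167]
dx 0.5 dy -95.2 dz -1.9 yaw -0.06 dist 95.0 F [-0.2 -1.2  0.7] p [ 0.4988 -0.3852  0.0051] a -90.46 op 0.632 t 34.0
```

drive_tool --motion '[[[-0.27,0,-13,-0.5,0],[-0.27,0,-26,-1,0],[-0.27,0,-39,-2,0],[-0.27,0,-52,-2,0],[-0.27,0,-65,-2,0],[-0.27,0.5,-78,-2,0],[-0.27,0.5,-90,-2,0],[-0.27,0.5,-104,-2,0]]]'

```text
time: 34.67
eef_pos: [0.5001, -0.2794, 0.0069]
tcp_rot: [1.0, -0.004, 0.0, 0.0]
contact_force: [-0.3, 0.3, -0.0]
opening: 0.633
```

```bash
python3 nz.py; python3 caps.py
```

```text
t 34.67 p [ 0.5001 -0.2794  0.0069] F [-0.3  0.3 -0. ] q [-0.6866  0.3536  1.9534 -0.0001  0.8344  0.8914] eff [ -1.  -35.4 -22.3   0.    0.1  -0.1] rel [ -8.9414 155.5889] vf 105.5 al 114.7 op 0.63
wrist 0.73 [ 0.4986 -0.2797] [198 201 199]
scene 0.61 [ 0.4979 -0.2778] [173 175 175]
scene 0.57 [ 0.5233 -0.4747] [146 148 147]
top 0.91 [ 0.2556 -0.3022] [191 187 176]
top 0.66 [ 0.5234 -0.473 ] [193 188 177]
top 0.64 [ 0.4225 -0.5327] [151 150 138]
top 0.6 [ 0.3438 -0.5924] [191 187 176]
top 0.56 [ 0.4978 -0.2792] [65 54 46]
```

drive_tool --motion '[[[-0.5,0,0,0,0],[-0.5,0,0,0,0],[-0.5,0,0,-30,0],[-0.5,0,0,-60,0],[-0.5,2,25,-60,0],[-0.5,4,50,-60,0],[-0.5,7,75,-60,0],[-0.5,10,100,-60,0]]]'

```text
time: 35.63
eef_pos: [0.5093, -0.3824, 0.0673]
tcp_rot: [1.0, -0.004, 0.0, 0.0]
contact_force: [0.6, -0.7, -0.1]
opening: 0.75
```

drive_tool --motion '[[[-0.5,2,12,0,0],[-0.5,4,24,0,0],[-0.5,6,36,0,0],[-0.5,8,48,0,0],[-0.5,10,60,0,0],[-0.5,11,72,0,0],[-0.5,12,84,0,0],[-0.5,12,94,0,0]]]'

```text
time: 36.3
eef_pos: [0.5208, -0.4761, 0.0669]
tcp_rot: [1.0, -0.004, 0.0, 0.0]
contact_force: [-0.2, 0.2, 0.6]
opening: 0.75
```

```bash
python3 nz.py; python3 caps.py; python3 mv.py .522 -.4735 .005 -90.4
```

```text
t 36.3 p [ 0.5208 -0.4761  0.0669] F [-0.2  0.2  0.6] q [-0.8841  0.5114  1.5961 -0.0001  1.0337  0.6939] eff [  0.4 -45.9 -25.4  -0.   -0.    0.1] rel [ 11.787 -41.081] vf -39.2 al -16.9 op 0.75
wrist 0.85 [ 0.3363 -0.5889] [27 31 30]
wrist 0.82 [ 0.5208 -0.4751] [145 146 138]
wrist 0.68 [ 0.428  -0.5323] [28 46 38]
wrist 0.57 [ 0.4999 -0.2806] [110 112 112]
scene 0.64 [ 0.527  -0.0563] [131 133 131]
scene 0.58 [ 0.501  -0.2779] [176 177 177]
top 0.94 [ 0.4226 -0.5364] [146 148 135]
top 0.73 [ 0.3421 -0.5886] [204 200 189]
top 0.58 [ 0.2571 -0.3003] [202 197 185]
dx 1.5 dy -0.7 dz 61.6 yaw -0.0 dist 62.0 F [-0.1 -0.2  0.1] p [ 0.5205 -0.4742  0.0666] a -90.4 op 0.751 t 36.6
```

drive_tool --motion '[[[-0.5,0.5,0,15,0],[-0.5,0.5,0,30,0],[-0.5,0.5,0,45,0],[-0.5,0.5,0,62,0],[-0.5,0.5,0,62,0],[-0.27,0.5,0,62,0],[-0.27,0.5,0,62,0],[-0.27,0.5,0,62,0]]]'

```text
time: 37.27
eef_pos: [0.5216, -0.4756, 0.0058]
tcp_rot: [1.0, -0.004, 0.001, 0.001]
contact_force: [0.5, 0.7, -0.5]
opening: 0.637
```

drive_tool --motion '[[[-0.27,-3,-9,0,0],[-0.27,-6,-18,0,0],[-0.27,-9,-27,0,0],[-0.27,-12,-36,0,0],[-0.27,-15,-45,0,0],[-0.27,-18,-54,0,0],[-0.27,-20,-63,0,0],[-0.27,-20,-63,0,0]]]'

```text
time: 37.93
eef_pos: [0.5008, -0.4093, 0.0044]
tcp_rot: [1.0, -0.003, -0.001, -0.001]
contact_force: [0.5, 0.6, 0.5]
opening: 0.64
```

```bash
python3 nz.py; python3 caps.py; python3 mv.py .500 -.332 .007 -90.4
```

```text
t 37.93 p [ 0.5008 -0.4093  0.0044] F [0.5 0.6 0.5] q [-0.8419  0.4902  1.764   0.0004  0.8899  0.735 ] eff [ -0.1 -43.1 -23.8  -0.   -0.    0. ] rel [-8.1599 25.7369] vf 24.6 al 11.1 op 0.64
wrist 0.68 [ 0.4995 -0.2786] [119 119 118]
wrist 0.59 [ 0.5119 -0.4116] [132 134 132]
scene 0.87 [ 0.5094 -0.4122] [117 120 120]
top 0.83 [ 0.3408 -0.5884] [199 194 184]
top 0.66 [ 0.2571 -0.3011] [198 194 182]
dx -2.3 dy -80.2 dz -2.1 yaw -0.04 dist 80.0 F [ 0.9 -0.4  0.1] p [ 0.5017 -0.4122  0.0049] a -90.44 op 0.636 t 38.23
```

drive_tool --motion '[[[-0.5,0,0,0,0],[-0.5,0,0,0,0],[-0.5,9,0,0,0],[-0.5,9,0,0,0],[-0.27,9,0,0,0],[-0.27,9,0,0,0],[-0.27,9,-8,0,0],[-0.27,8.5,-16,-0.5,0]]]'

```text
time: 38.9
eef_pos: [0.51, -0.3955, 0.0053]
tcp_rot: [1.0, -0.004, -0.0, -0.0]
contact_force: [-0.2, 0.2, 0.2]
opening: 0.632
```

drive_tool --motion '[[[-0.27,-2,-10,-0.5,0],[-0.27,-4,-20,-1,0],[-0.27,-6,-30,-1.5,0],[-0.27,-8,-40,-1.5,0],[-0.27,-8,-50,-1.5,0],[-0.27,-8,-60,-1.5,0],[-0.27,-8,-68,-1.5,0],[-0.27,-8,-68,-1.5,0]]]'

```text
time: 39.57
eef_pos: [0.5025, -0.3254, 0.0065]
tcp_rot: [1.0, -0.003, -0.0, -0.001]
contact_force: [-0.6, 0.0, -0.6]
opening: 0.631
```

```bash
python3 nz.py; python3 caps.py
```

```text
t 39.57 p [ 0.5025 -0.3254  0.0065] F [-0.6  0.  -0.6] q [-0.7442  0.4014  1.8878  0.0006  0.8541  0.8319] eff [  0.1 -38.8 -22.9   0.   -0.    0. ] rel [ -6.4736 109.583 ] vf 79.0 al 76.2 op 0.63
wrist 0.9 [ 0.5063 -0.3287] [199 203 200]
wrist 0.64 [ 0.5021 -0.2606] [148 152 149]
scene 0.84 [ 0.4955 -0.2672] [119 120 120]
scene 0.78 [ 0.5052 -0.3247] [178 180 180]
top 0.98 [ 0.3427 -0.5871] [196 191 181]
top 0.72 [ 0.2619 -0.306 ] [196 192 180]
```

drive_tool --motion '[[[-0.5,0,0,0,0],[-0.5,0,0,0,0],[-0.5,0,0,-30,0],[-0.5,0,0,-65,0],[-0.5,0,0,-105,0],[1,0,0,-145,0],[1,-3,-35,-145,0],[1,-6,-70,-145,0]]]'

```text
time: 40.53
eef_pos: [0.4992, -0.2601, 0.1565]
tcp_rot: [1.0, -0.005, 0.004, 0.003]
contact_force: [0.9, 0.7, 0.2]
opening: 0.332
```

```bash
python3 - <<'E'
from h import *
np.set_printoptions(precision=4,suppress=True)
for k in range(2):
  snap('wrist')
  for n,z in (('pawl_knob',.084),('pawl_pivot',.066),('cap_1',0)):
    for d in ctrl.mark_of(n,'wrist')[:3]: print(n,round(d['confidence'],2),at_z('wrist',d['position'],z)[:2])
E
python3 mv.py .492 -.214 .078 -90.4
```

```text
pawl_knob 0.65 [ 0.4645 -0.2103]
cap_1 0.97 [ 0.5028 -0.3237]
cap_1 0.79 [ 0.4307 -0.5223]
cap_1 0.66 [ 0.3429 -0.5814]
pawl_knob 0.8 [ 0.4626 -0.2172]
pawl_pivot 0.76 [ 0.431  -0.2205]
pawl_pivot 0.73 [ 0.5194 -0.2247]
cap_1 0.9 [ 0.5054 -0.3262]
cap_1 0.82 [ 0.4303 -0.5343]
cap_1 0.69 [ 0.3356 -0.5885]
dx -5.6 dy -44.6 dz 73.6 yaw -0.07 dist 86.0 F [-1.1  0.3 -0.1] p [ 0.4972 -0.2587  0.1516] a -90.47 op -0.001 t 40.93
```

drive_tool --motion '[[[1,-3,-25,0,0],[1,-3,-44.6,5,0],[1,-3,-44.6,40,0],[1,-3,-44.6,73,0],[1,-3,-44.6,73,0],[1,-3,-44.6,73,0],[1,-12,-44.6,73,0],[1,-20,-44.6,73,0]]]'

```text
time: 41.6
eef_pos: [0.4825, -0.215, 0.0829]
tcp_rot: [1.0, -0.005, 0.008, 0.002]
contact_force: [18.4, 7.3, 8.5]
opening: 0.001
```

drive_tool --motion '[[[1,-8,0,0,0],[1,-16,0,0,0],[1,-24,0,0,0],[1,-32,0,0,0],[1,-39,0,0,0],[1,-41,0,0,0],[1,-41,0,0,0],[1,-41,0,0,0]]]'

```text
time: 42.27
eef_pos: [0.4371, -0.2135, 0.0812]
tcp_rot: [1.0, -0.003, 0.001, 0.001]
contact_force: [0.0, 0.9, -0.3]
opening: -0.001
```

```bash
python3 nz.py; python3 - <<'E'
from h import *
np.set_printoptions(precision=4,suppress=True)
for cam in('scene','top','wrist'):
  snap(cam)
  for d in ctrl.mark_of('pawl_knob',cam)[:2]: print(cam,round(d['confidence'],2),at_z(cam,d['position'],.097)[:2],'z84',at_z(cam,d['position'],.084)[:2])
E
```

```text
t 42.27 p [ 0.4371 -0.2135  0.0812] F [ 0.   0.9 -0.3] q [-0.663   0.0521  2.145  -0.0006  0.9405  0.9151] eff [  0.3 -27.8 -25.8   0.   -0.   -0. ] rel [-71.9335 221.5361] vf 193.1 al 130.3 op -0.0
scene 0.68 [ 0.4085 -0.2291] z84 [ 0.4182 -0.2038]
top 0.76 [ 0.4068 -0.2185] z84 [ 0.4082 -0.2161]
wrist 0.76 [ 0.4056 -0.2171] z84 [ 0.3947 -0.2175]
wrist 0.69 [ 0.4041 -0.3501] z84 [ 0.393  -0.3646]
```

drive_tool --motion '[[[1,0,0,-40,0],[1,0,0,-80,0],[0,0,0,-120,0],[0,-3,25,-130,0],[0,-6,50,-130,0],[0,-10,75,-130,0],[0,-10,88,-130,0],[0,-10,88,-130,0]]]'

```text
time: 43.23
eef_pos: [0.4252, -0.3025, 0.2079]
tcp_rot: [1.0, -0.005, -0.001, -0.0]
contact_force: [-0.7, -0.2, -0.6]
opening: 0.501
```

```bash
python3 - <<'E'
from h import *
np.set_printoptions(precision=4,suppress=True)
for k in range(3):
  for cam in ('wrist','scene'):
    snap(cam)
    for n,z in (('crank_knob',.125),('wheel_axis',.048)):
      for d in ctrl.mark_of(n,cam)[:1]: print(cam,n,round(d['confidence'],2),at_z(cam,d['position'],z)[:2])
E
python3 w.py; python3 mv.py .4265 -.302 .114 -90.4
```

```text
wrist crank_knob 0.95 [ 0.4239 -0.2835]
wrist wheel_axis 0.95 [ 0.3889 -0.2996]
scene crank_knob 0.59 [ 0.4261 -0.2898]
scene wheel_axis 0.96 [ 0.3877 -0.3141]
wrist crank_knob 0.74 [ 0.4257 -0.2875]
wrist wheel_axis 0.7 [ 0.3887 -0.3035]
scene crank_knob 0.73 [ 0.4299 -0.2891]
scene wheel_axis 0.67 [ 0.3948 -0.3054]
wrist crank_knob 0.89 [ 0.4245 -0.2881]
wrist wheel_axis 0.65 [ 0.3875 -0.3054]
scene crank_knob 0.67 [ 0.41   -0.4131]
t 44.13 p [ 0.4258 -0.3006  0.2088] F [-0.7  0.1 -0.3] op 0.502 knob r 35.9 ang 3.8
dx 0.7 dy 1.4 dz 94.8 yaw -0.02 dist 95.0 F [-0.7  0.1 -0.3] p [ 0.4258 -0.3006  0.2088] a -90.42 op 0.502 t 44.13
```

drive_tool --motion '[[[0,-2.3,-12,0,0],[0,-2.3,-12,35,0],[0,-2.3,-12,70,0],[0,-2.3,-12,95,0],[0,-2.3,-12,95,0],[1,-2.3,-12,95,0],[1,-2.3,-12,95,0],[1,-2.3,-12,95,0]]]' --grip_force 30

```text
time: 44.8
eef_pos: [0.4248, -0.2895, 0.1162]
tcp_rot: [1.0, -0.004, 0.001, 0.001]
contact_force: [0.3, -0.3, -1.1]
opening: 0.156
```

```bash
python3 w.py; for a in 24 144 264; do python3 arc.py $a 15 8; done
```

```text
t 44.8 p [ 0.4248 -0.2895  0.1162] F [ 0.3 -0.3 -1.1] op 0.156 knob r 37.3 ang 21.2
[[1, -4.9, -8.0, 0, 0], [1, -11.7, -14.5, 0, 0], [1, -20.0, -19.0, 0, 0], [1, -29.1, -21.2, 0, 0], [1, -38.5, -20.9, 0, 0], [1, -47.5, -18.2, 0, 0], [1, -55.5, -13.3, 0, 0], [1, -62.0, -6.5, 0, 0]]
[[1, -4.5, 8.3, 0, 0], [1, -6.7, 17.4, 0, 0], [1, -6.4, 26.8, 0, 0], [1, -3.8, 35.8, 0, 0], [1, 1.1, 43.8, 0, 0], [1, 8.0, 50.3, 0, 0], [1, 16.2, 54.8, 0, 0], [1, 25.4, 57.0, 0, 0]]
[[1, 9.4, -0.2, 0, 0], [1, 18.4, -2.9, 0, 0], [1, 26.4, -7.8, 0, 0], [1, 32.9, -14.6, 0, 0], [1, 37.4, -22.9, 0, 0], [1, 39.6, -32.0, 0, 0], [1, 39.3, -41.4, 0, 0], [1, 36.7, -50.4, 0, 0]]
```

drive_tool --motion '[[[1,-4.9,-8,0,0],[1,-11.7,-14.5,0,0],[1,-20,-19,0,0],[1,-29.1,-21.2,0,0],[1,-38.5,-20.9,0,0],[1,-47.5,-18.2,0,0],[1,-55.5,-13.3,0,0],[1,-62,-6.5,0,0]]]'

```text
time: 45.47
eef_pos: [0.3616, -0.2817, 0.116]
tcp_rot: [1.0, -0.003, 0.001, 0.001]
contact_force: [3.9, 0.6, 5.4]
opening: 0.156
```

```bash
python3 w.py
```

```text
t 45.47 p [ 0.3616 -0.2817  0.116 ] F [3.9 0.6 5.4] op 0.156 knob r 35.5 ang 143.2
```

drive_tool --motion '[[[1,-4.5,8.3,0,0],[1,-6.7,17.4,0,0],[1,-6.4,26.8,0,0],[1,-3.8,35.8,0,0],[1,1.1,43.8,0,0],[1,8,50.3,0,0],[1,16.2,54.8,0,0],[1,25.4,57,0,0]]]'

```text
time: 46.13
eef_pos: [0.3859, -0.3385, 0.116]
tcp_rot: [1.0, -0.004, -0.001, -0.001]
contact_force: [-2.8, 4.8, 10.9]
opening: 0.154
```

```bash
python3 w.py
```

```text
t 46.13 p [ 0.3859 -0.3385  0.116 ] F [-2.8  4.8 10.9] op 0.154 knob r 35.8 ang -96.5
```

```bash
python3 arc.py 264 12 8; python3 arc.py 0 6 8
```

```text
[[1, 7.5, -0.0, 0, 0], [1, 14.9, -1.6, 0, 0], [1, 21.8, -4.6, 0, 0], [1, 27.9, -9.0, 0, 0], [1, 32.9, -14.6, 0, 0], [1, 36.7, -21.2, 0, 0], [1, 39.0, -28.3, 0, 0], [1, 39.8, -35.8, 0, 0]]
[[1, -0.2, -3.8, 0, 0], [1, -0.8, -7.5, 0, 0], [1, -1.8, -11.1, 0, 0], [1, -3.1, -14.6, 0, 0], [1, -4.8, -18.0, 0, 0], [1, -6.9, -21.2, 0, 0], [1, -9.2, -24.1, 0, 0], [1, -11.9, -26.8, 0, 0]]
```

drive_tool --motion '[[[1,7.5,0.1,0,0],[1,14.9,-1.6,0,0],[1,21.8,-5,0,0],[1,27.8,-9.5,0,0],[1,32.9,-14.6,0,0],[1,36.7,-21.1,0,0],[1,39,-28.3,0,0],[1,39.8,-35.8,0,0]]]'

```text
time: 46.8
eef_pos: [0.4272, -0.3045, 0.1161]
tcp_rot: [1.0, -0.004, 0.001, 0.002]
contact_force: [1.6, -3.2, 5.4]
opening: 0.155
```

```bash
python3 w.py
```

```text
t 46.8 p [ 0.4272 -0.3045  0.1161] F [ 1.6 -3.2  5.4] op 0.155 knob r 37.3 ang -2.3
```

drive_tool --motion '[[[1,-0.2,-3.8,0,0],[1,-0.8,-7.5,0,0],[1,-1.8,-11.1,0,0],[1,-3.1,-14.6,0,0],[1,-3.1,-14.6,0,0],[1,-3.1,-14.6,0,0],[1,-3.1,-14.6,0,0],[1,-3.1,-14.6,0,0]]]'

```text
time: 47.47
eef_pos: [0.4249, -0.2898, 0.1161]
tcp_rot: [1.0, -0.004, 0.002, 0.002]
contact_force: [2.8, -2.4, 6.6]
opening: 0.153
```

```bash
python3 w.py; python3 - <<'E'
from h import *
np.set_printoptions(precision=4,suppress=True)
snap('wrist','f_w.png')
for d in ctrl.mark_of('cap_1','wrist')[:4]: print(round(d['confidence'],2),at_z('wrist',d['position'],.002)[:2])
for d in ctrl.silhouettes('clamp_bar','wrist')[:1]:
    l,t,r,b=d['extent']; m=d['mask']; c=int((l+r)/2)
    for cc in range(int(l)+20,int(r)-20,30):
        rr=np.where(m[:,cc])[0]
        if len(rr): print('bar',cc,at_z('wrist',(cc,rr.min()),.033)[:2])
E
```

```text
t 47.47 p [ 0.4249 -0.2898  0.1161] F [ 2.8 -2.4  6.6] op 0.153 knob r 37.3 ang 20.7
0.81 [ 0.5085 -0.3252]
0.8 [ 0.5073 -0.252 ]
0.77 [ 0.2644 -0.3032]
0.74 [ 0.3412 -0.585 ]
bar 224 [ 0.4821 -0.2312]
bar 254 [ 0.4814 -0.2502]
bar 284 [ 0.4821 -0.2686]
bar 314 [ 0.4831 -0.2868]
bar 344 [ 0.4831 -0.3049]
bar 374 [ 0.4826 -0.3233]
bar 404 [ 0.4836 -0.342 ]
bar 434 [ 0.483  -0.3616]
```

```bash
python3 arc.py 24 6 8; python3 arc.py 48 6 8;python3 arc.py 72 6 8
```

```text
[[1, -1.7, -3.4, 0, 0], [1, -3.8, -6.5, 0, 0], [1, -6.1, -9.4, 0, 0], [1, -8.8, -12.1, 0, 0], [1, -11.7, -14.5, 0, 0], [1, -14.9, -16.5, 0, 0], [1, -18.2, -18.2, 0, 0], [1, -21.8, -19.6, 0, 0]]
[[1, -2.9, -2.4, 0, 0], [1, -6.1, -4.4, 0, 0], [1, -9.4, -6.1, 0, 0], [1, -13.0, -7.5, 0, 0], [1, -16.6, -8.5, 0, 0], [1, -20.3, -9.0, 0, 0], [1, -24.1, -9.2, 0, 0], [1, -27.9, -9.0, 0, 0]]
[[1, -3.6, -1.0, 0, 0], [1, -7.4, -1.6, 0, 0], [1, -11.1, -1.8, 0, 0], [1, -14.9, -1.6, 0, 0], [1, -18.6, -1.0, 0, 0], [1, -22.2, -0.0, 0, 0], [1, -25.8, 1.4, 0, 0], [1, -29.1, 3.1, 0, 0]]
```

drive_tool --motion '[[[1,-1.7,-3.4,0,0],[1,-3.8,-6.5,0,0],[1,-6.1,-9.4,0,0],[1,-8.8,-12.1,0,0],[1,-8.8,-12.1,0,0],[1,-8.8,-12.1,0,0],[1,-8.8,-12.1,0,0],[1,-8.8,-12.1,0,0]]]'

```text
time: 48.28
eef_pos: [0.418, -0.2788, 0.1162]
tcp_rot: [1.0, -0.004, 0.005, 0.004]
contact_force: [9.6, -5.6, 1.5]
opening: 0.155
```

```bash
python3 w.py
```

```text
t 48.28 p [ 0.418  -0.2788  0.1162] F [ 9.6 -5.6  1.5] op 0.155 knob r 37.0 ang 40.9
```

drive_tool --motion '[[[1,2.7,2.7,0,0],[1,5,5.6,0,0],[1,7.1,8.7,0,0],[1,7.1,8.7,0,0],[1,7.1,8.7,0,0],[1,7.1,8.7,0,0],[1,7.1,8.7,0,0],[1,7.1,8.7,0,0]]]'

```text
time: 48.95
eef_pos: [0.4222, -0.2843, 0.116]
tcp_rot: [1.0, -0.004, 0.0, -0.001]
contact_force: [-0.1, 5.1, 12.2]
opening: 0.155
```

```bash
python3 w.py
```

```text
t 48.95 p [ 0.4222 -0.2843  0.116 ] F [-0.1  5.1 12.2] op 0.155 knob r 37.2 ang 30.2
```

drive_tool --motion '[[[1,1,1.6,0,0],[1,1.9,3.3,0,0],[1,1.9,3.3,0,0],[1,1.9,3.3,0,0],[1,1.9,3.3,0,0],[1,1.9,3.3,0,0],[1,1.9,3.3,0,0],[1,1.9,3.3,0,0]]]'

```text
time: 49.62
eef_pos: [0.4227, -0.285, 0.1159]
tcp_rot: [1.0, -0.004, -0.002, -0.004]
contact_force: [-3.9, 10.7, 17.8]
opening: 0.157
```

```bash
python3 w.py
```

```text
t 49.62 p [ 0.4227 -0.285   0.1159] F [-3.9 10.7 17.8] op 0.157 knob r 37.3 ang 28.8
```

drive_tool --motion '[[[1,-1.5,-2.6,0,0],[1,-3,-5.2,0,0],[1,-4.2,-7,0,0],[1,-4.2,-7,0,0],[1,-4.2,-7,0,0],[1,-4.2,-7,0,0],[1,-4.2,-7,0,0],[1,-4.2,-7,0,0]]]'

```text
time: 50.28
eef_pos: [0.4215, -0.2832, 0.1161]
tcp_rot: [1.0, -0.004, 0.003, 0.003]
contact_force: [6.2, -4.7, 5.1]
opening: 0.157
```

```bash
python3 w.py
```

```text
t 50.28 p [ 0.4215 -0.2832  0.1161] F [ 6.2 -4.7  5.1] op 0.157 knob r 37.2 ang 32.2
```

drive_tool --motion '[[[1,-1,-1.3,0,0],[1,-2,-2.5,0,0],[1,-2,-2.5,0,0],[1,-2,-2.5,0,0],[1,-2,-2.5,0,0],[1,-2,-2.5,0,0],[1,-2,-2.5,0,0],[1,-2,-2.5,0,0]]]'

```text
time: 50.95
eef_pos: [0.4202, -0.2813, 0.1162]
tcp_rot: [1.0, -0.004, 0.004, 0.004]
contact_force: [6.9, -5.2, 2.1]
opening: 0.152
```

```bash
python3 w.py
```

```text
t 50.95 p [ 0.4202 -0.2813  0.1162] F [ 6.9 -5.2  2.1] op 0.152 knob r 37.1 ang 35.7
```

drive_tool --motion '[[[1,2.5,3,0,0],[1,4,5.5,0,0],[1,4,5.5,0,0],[0,4,5.5,0,0],[0,4,5.5,0,0],[0,4,5.5,0,0],[0,4,5.5,-40,0],[0,4,5.5,-80,0]]]'

```text
time: 51.62
eef_pos: [0.4189, -0.282, 0.1902]
tcp_rot: [1.0, -0.004, -0.004, -0.004]
contact_force: [1.2, -1.5, -0.1]
opening: 0.501
```

drive_tool --motion '[[[0,-3,0,-40,0],[0,-7,0,-60,0],[0,-12,10,-60,0],[0,-12,20,-60,0],[0,-12,20,-60,0],[0,-12,20,-60,0],[0,-12,20,-60,0],[0,-12,20,-60,0]]]'

```text
time: 52.28
eef_pos: [0.4091, -0.3038, 0.2519]
tcp_rot: [1.0, -0.004, -0.001, -0.001]
contact_force: [-0.4, 0.6, 0.1]
opening: 0.499
```

```bash
python3 bar.py; python3 caps.py; python3 - <<'E'
from h import *
a=cv2.imread('pics/q_w.png')[30:330,100:500];b=snap('scene')[150:290,240:400,::-1]
cv2.imwrite('pics/z.png',np.hstack([cv2.resize(a,(480,360),interpolation=3),cv2.resize(b,(320,360),interpolation=3)]))
E
```

```text
pawl_knob 0.89 [ 0.4002 -0.2141]
crank_knob 0.9 [ 0.4206 -0.2819]
wheel_axis 0.61 [ 0.387  -0.3038]
cap_clamp 0.7 [ 0.5061 -0.2188]
lane_mouth 0.82 [ 0.5072 -0.3652]
cap_1 0.95 [ 0.4305 -0.5364]
cap_1 0.88 [ 0.5091 -0.3252]
cap_1 0.87 [ 0.5087 -0.254 ]
cap_1 0.8 [ 0.3407 -0.5954]
cap_1 0.74 [ 0.2637 -0.3055]
bar 279 [ 0.4831 -0.2656] [ 0.4428 -0.2648]
bar 299 [ 0.4827 -0.285 ] [ 0.471  -0.2849]
bar 339 [ 0.4825 -0.3236] [ 0.4717 -0.3236]
bar 359 [ 0.4827 -0.343 ] [ 0.4719 -0.343 ]
pawl_knob 0.87 [ 0.3975 -0.2123]
crank_knob 0.94 [ 0.4203 -0.2845]
wheel_axis 0.81 [ 0.3875 -0.3022]
cap_clamp 0.67 [ 0.5045 -0.2152]
lane_mouth 0.61 [ 0.5025 -0.3663]
cap_1 0.96 [ 0.2628 -0.3053]
cap_1 0.92 [ 0.3352 -0.5851]
cap_1 0.7 [ 0.5065 -0.2532]
cap_1 0.63 [ 0.5079 -0.328 ]
cap_1 0.57 [ 0.4314 -0.5301]
bar 278 [ 0.4811 -0.2647] [ 0.4427 -0.2639]
bar 298 [ 0.4807 -0.2841] [ 0.4699 -0.284 ]
bar 338 [ 0.4824 -0.3227] [ 0.4706 -0.3227]
bar 358 [ 0.4816 -0.3421] [ 0.4708 -0.3422]
wrist 0.94 [ 0.505 -0.329] [171 171 162]
wrist 0.83 [ 0.5052 -0.254 ] [118 118 113]
wrist 0.69 [ 0.2598 -0.3072] [108 119 105]
scene 0.85 [ 0.5086 -0.3197] [150 152 152]
scene 0.83 [ 0.5079 -0.2514] [147 149 149]
top 0.98 [ 0.338  -0.5892] [193 188 177]
top 0.78 [ 0.2581 -0.304 ] [192 189 177]
top 0.75 [ 0.5096 -0.3274] [191 188 176]
```

View pics/z.png

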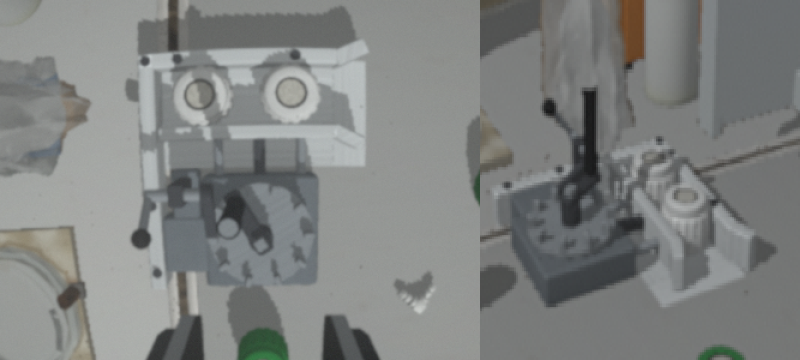

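Two caps stand in the lane, at (200,93) and (292,92) in the wrist view, upright against the fence with the bar on them. The pawl's ball is down at (141,238), and the crank rests where the pawl caught it. Handing in.

```bash
python3 - <<'E'
from h import *
for cam in('top','scene'):
    snap(cam)
    for n in('beaker','sample_bottle','fitting'):
        for d in ctrl.mark_of(n,cam)[:1]: print(cam,n,round(d['confidence'],2),at_z(cam,d['position'],0)[:2].round(3))
print(ctrl.get_state()['time'],ctrl.sign_off())
E
```

```text
top beaker 0.77 [ 0.528 -0.602]
top sample_bottle 0.69 [ 0.432 -0.642]
top fitting 0.49 [ 0.322 -0.447]
scene beaker 0.68 [ 0.517 -0.608]
scene sample_bottle 0.74 [ 0.431 -0.644]
scene fitting 0.58 [ 0.322 -0.445]
the job is handed in; nothing more can be done
53.8333 None
```

The job is handed in at 53.8 s: both white caps that were there stand in the lane, and the bar holds them against the fence. Only two caps showed; the three green ones were look-alikes and I left them alone.

**What I did:**
- **Pawl up:** I flipped it with closed fingertips, and it stayed up.
- **Bar open:** I wound the crank clockwise to its end stop. The measured gap was about 64 mm.
- **Caps:** I slid each one upright over the bench and up the ramp into the lane. I moved them by grip, push or a loose cage between the fingers, and never commanded a lift.
- **Pawl down and clamp:** I flipped the pawl back and wound counter-clockwise until the resistance rose, stopping once at about 7 N and once at about 5 N above free running. Winding back gently, the pawl caught and held at about 11 N.

**Last checks:**
- **Caps in the lane:** they stand at about 38 mm and 110 mm from the closed end, so both are wholly alongside bar and fence.
- **Pawl and robot:** the pawl ball is down and the crank rests at the angle where the pawl caught it. The robot touches nothing.
- **Bystanders:** beaker, bottle and fitting read within about 1 cm of their start positions, which is the scatter of the readings.

**What failed or disagreed:**
- **Failed drag:** an attempt to drag a cap by pressing a fingertip on its top slipped without moving the cap. I pushed from the side instead.
- **Hanging nozzle:** the nozzle over the lane mouth looked like an obstacle, but the wrist passed through it without any force. I take it to be not solid.
- **Snugness is inferred:** the bar position reads only to about 1–2 mm. That it is tight comes from the force against crank angle, about 3 N of crank load left at the tooth that caught. I did not wind one tooth further.
- **Pictures:** I viewed 15, one over the budget.

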